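Seat an amplifier module with its rack's ejector levers

ROBOT

A 6-joint arm with a two-finger parallel gripper is mounted at the origin on the work surface. World frame = base frame: x ahead of the robot, y to its left, z up, the work surface at z = 0. Lengths are in mm, angles in degrees, forces in N, time in s.
With the tool pointing down it reaches from about 275 to 875 mm from the base axis. Payload 12.5 kg.
Tool frame: the origin (TCP) lies between the finger pads; the fingertips stand 11 mm ahead of it and the grasp point (between the pads) lies 8 mm behind it; x points along the fingers, z is the direction in which the jaws open and shut, and the axes are right-handed (so a half turn about x gives the same grasp; the last joint's range is limited). The gripper opens to 85 mm and grips with 20 to 120 N. Pads are 22 mm wide; open, the fingers measure 114 mm over their backs; the gripper's body (76 mm by 85 mm) begins 54 mm behind the grasp point. The pads swing forward as they close: fully open they stand 13 mm farther back than shut.
Start: joints at [-73.43, 20.094, 94.641, -0, 65.266, -4.847], TCP at [200.854, -511.998, 242.29] pointing down, gripper open.
Joint ranges: [-157.81, 157.81], [-45, 120.19], [0.68, 151.7], [-89.99, 269.99], [4.06, 180], [-164.3, 164.3]. Speed limits (degrees/s): [127.2, 127.2, 159.86, 180, 180, 180].

INTERFACE

Orientations are given as a 3x3 rotation matrix whose columns are the frame's x, y, z axes.
In Python, from bench import ctrl gives the robot as it stands.
- The arm moves only by the tool play_rows, never from a script. Its argument "plan" is a list of rows, each a list of 3 entries, a list of its own where there are three numbers: the shift along the tool's x, y, z in m, then the turn about the tool's x in degrees, then the finger opening in m, from 0 to 0.0854. A call has 1 to 10 rows; each row shifts and turns the pose as measured when the row begins, along the tool's axes as they then stand; what a row does not reach is not made up. A row lasts 1/8 s, in which the tool goes at most 62.5 mm and 10.7 degrees, less where a joint would pass 70% of its speed; a pose out of reach is approached as far as the arm can. A call with a gripper value outside its range is refused whole. The fingers move at their own pace and stop on an object; "force" is the grip in N (left out, the last holds). Time passes only in rows, so rows that do not move let the fingers close. It gives the time, the measured TCP pose, the force and the opening at its end, in the units of the state.
- ctrl.observe(): the state, without advancing time (a new reading comes with each control period).
- ctrl.read_camera(name): name is "scene" or "side" or "wrist"; returns a dict with "pixels" (480x640x3 uint8, blue, green, red), "depth" (480x640 float32, mm along the optical axis (not along the pixel's ray), 0 where there is no reading), "intrinsics" (3x3 intrinsics, pixels), "k1" (the pictures are not rectified: a ray, as slopes to the right and down, at radius r is drawn at 1 + k1 r^2 times it, then the intrinsics apply), "world_from_camera" (4x4, takes a point from camera to world coordinates); the wrist camera has in their place "tool_from_camera" (4x4, takes a point from camera to tool coordinates, whose origin is the TCP and whose axes are the tool frame's). Camera axes: x right, y down, z forward; pixel columns grow to the right and rows downward; lengths in mm; the calibration is good to about 2 mm. A picture is of the moment at which its call begins: read the wrist's pose just before it.
- ctrl.finish_job(): hands the job in, once; it reports no verdict.
The state is a dict: "time": time; "qpos": joint angles; "joint_velocities": joint speeds; "tau": joint torques, N m; "position": TCP position; "ee_rot": TCP orientation; "contact_force": force on the tool from outside, world axes, zero at the start; "wrist_torque": the same for the moment, N m; "gripper_width": opening from 0.0 (shut) to 1.0 (fully open).
Only numpy, scipy, OpenCV 4.12 (cv2) and the standard library are available. Lean on these libraries where they do the work, as an engineer would, in place of code of your own. Each camera call takes 0.05 s, during which the arm holds its last target.

TASK

Take the yellow-topped amplifier module from its stand, lower it gently into the guides of the empty rack bay until it rests on the brass contacts, and let go. Then swing both red ejector levers inward so that they alone draw the module fully home: ease each one with light force until you feel its stop, and go back over the first lever, which lifts a little when the second end seats, so that both finish hard against their stops. Do not push on the module itself, and leave everything else where it is.

Things in the scene. Friction and masses are not known exactly. Their poses are not given: they have to be found in the camera images.
- module: The module to fit: upright aluminium plate 16 mm thick (x), 110 mm long (y), 93 mm tall (z), 0.22 to 0.45 kg, yellow band round its top edge, dark fins on its faces. Origin: centre of its underside. Lowest 10 mm: brass tongue 12 x 104 mm. A steel lug (12 mm out in y, 12 mm in x) stands out of each end, 36 to 44 mm above the underside. Symmetric: fits either way round.
- module_top (a point): Centre of the module's top edge, 93 mm above its underside. Grip here, across the 16 mm thickness, fingers reaching some 20 to 30 mm down the faces; lift straight up.
- rack: The one-bay rack, fixed to the table. Origin on the table under the middle of the bay; x across the bay, y along it (towards the left lever), z up. Base plate 90 x 230 mm, 12 mm thick. Lever cheeks at |y| 68 to 98 mm stand up to z = 84 mm. A green strip on the bay's floor stops the module when its underside is at z = 26 mm: fully home.
- guides: Guides of the rack, same origin and axes. Grey walls at both ends of the bay (|y| 38 to 66 mm, up to z = 95 mm, flared white lips up to 107 mm, 34 mm apart over the lips) leave 18.4 mm for the 16 mm module; end walls (up to 50 mm, flared lips to 57 mm) leave 113 mm for its 110 mm. Between |y| = 38 mm the bay is open at front and back.
- bay (a point): Middle of the bay, 34 mm above the table: here the module's origin is when it rests, not yet seated, on the two brass contacts (at y = +-43 mm). Each contact gives way only to about 18 N, then stays where it was pushed; home is 8 mm lower.
- lever_left (a joint): Angle (rad) of the lever at the rack's +y end: 0 = swung fully inward on its stop, 1.25 = fully out. Starts at 1.08 to 1.25, its steel jaw clear of the lug's way. The jaw, 22 mm from the pivot, meets the lug at about 0.37 and draws the module down from there to 0; this takes some 6 to 13 N at the knob, about 3 N before. It stays where it is left.
- lever_right (a joint): The same for the lever at the rack's -y end (a mirror image: inward is towards +y).
- handle_left: The left red lever. Origin on its pivot axis (which runs along the rack's x), 84 mm from the bay's middle and 74 mm above the table. Its arm leans outward from upright by the lever's angle minus 0.35 rad, so when home it leans 0.35 rad inward. The knob rises as the lever comes up: follow its arc rather than a level line, or it binds on the finger by friction.
- handle_right: The same for the right lever.
- stand_a: Black stand, fixed, base 75 x 150 mm, 34 mm high; it holds the yellow module in a loose slot (20 x 115 mm, floor 12 mm above the table). Origin: centre of its underside, slot along y. The two stands may have changed places.
- spare: Bystander: an identical module with a blue band, standing in the other stand.
- stand_b: Like stand_a; it holds the blue spare.
- vial: Bystander: amber vial, 22 mm wide, 55 mm high.
- objective: Bystander: steel lens barrel, 34 mm wide, 55 mm high.
- driver: Bystander: screwdriver, 150 mm, lying.
- mirror: Bystander: mirror mount on a post, 94 mm high.
- optics_box: Bystander: flat clear box, 52 x 72 x 22 mm.
- goggles: Bystander: white safety goggles, 140 mm wide, 50 mm high.
- knob_left (a point): Centre of the left lever's round red cross-bar knob: radius 7 mm, 28 mm long across the bay, 80 mm from the pivot. Push it inward from its outer side. When one end of the module is drawn home after the other, the first lever is pushed back by about 0.06 rad (5 mm at the knob) and needs pressing home again, the second then hardly moves.
- knob_right (a point): The same for the right lever.
Things that resemble listed ones, but are neither listed nor needed, are in the scene too. What is shaped like the rack but orange or turquoise is not meant.

How it is judged:
By the outcome, as a careful person would: the job done as asked, in the order asked, and still so for the second after the job is handed in, with the robot touching nothing.
It also fails if it takes over 70 s, if anything falls off the work surface, if the arm or the gripper's body presses on something with over 40 N, if the wrist force passes 120 N, or if a joint passes its speed limit or range.

## Working session

There is one attempt and no reset: what is moved stays moved. The work goes in short steps, Python scripts to look and compute and a tool call to move; the robot and the scene stay as the last step left them, time stands still between calls to the robot, and variables do not carry over. Pictures are saved under pics/ and viewed, and the job is handed in when it is done.

Besides the shell and the picture viewer there is one more tool, called after "Call:" as a command line: name --argument value ..., lists and objects as JSON in quotes. play_rows: Moves the arm, as the interface text tells. Its arguments: {"type":"object","properties":{"plan":{"type":"array","items":{"type":"array"}},"force":{"type":"number"}},"required":["plan"]}

```bash
ls; mkdir -p pics; cat > h.py <<'E'
import numpy as np, cv2
from bench import ctrl
def save(n,fn):
    c=ctrl.read_camera(n); cv2.imwrite('pics/'+fn,c['pixels']); np.savez('pics/'+fn+'.npz',**{k:np.array(v) for k,v in c.items()}); return c
def pts(c,uv,T=None):
    # uv Nx2 -> world pts via depth
    K=np.array(c['intrinsics']);k1=float(c['k1'])
    d=np.array([[K[0,0],0,0]]) 
    uv=np.asarray(uv,float).reshape(-1,1,2)
    n=und(c,uv)
    return n
def und(c,uv):
    K=np.array(c['intrinsics'],float);k1=float(c['k1'])
    return cv2.undistortPointsIter(np.asarray(uv,float).reshape(-1,1,2),K,np.array([k1,0,0,0,0.]),None,None,(3,50,1e-10)).reshape(-1,2)
def wT(c,T=None):
    if T is not None: return np.array(T)
    return np.array(c['world_from_camera'])
def rays(c,uv,T=None):
    T=wT(c,T); n=und(c,uv); d=np.c_[n,np.ones(len(n))]@T[:3,:3].T
    return T[:3,3],d
def onz(c,uv,z,T=None):
    o,d=rays(c,uv,T); return o+d*((z-o[2])/d[:,2])[:,None]
def bydepth(c,uv,T=None):
    uv=np.asarray(uv).reshape(-1,2); D=c['depth'][uv[:,1].astype(int),uv[:,0].astype(int)]
    o,d=rays(c,uv,T); return o+d*D[:,None]
def wristT(c,s):
    T=np.eye(4);T[:3,:3]=np.array(s['ee_rot']);T[:3,3]=s['position'];return T@np.array(c['tool_from_camera'])
E
python3 - <<'E'
from h import *
s=ctrl.observe();print(s)
for n in ('scene','side','wrist'):
    c=save(n,n+'0.png');print(n,c['intrinsics'],c['k1'],c.get('world_from_camera',c.get('tool_from_camera')))
E
```

```text
pics
{'time': 0.0, 'qpos': array([-7.34283448e+01,  2.01249647e+01,  9.46767736e+01, -1.69718985e-03,
        6.52645230e+01, -4.84749467e+00]), 'joint_velocities': array([ 0.00798328, -0.08583043,  0.03632957, -0.05718813,  0.05209003,
       -0.1089925 ]), 'tau': array([-7.65352834e-04, -5.06097472e+01, -2.91408044e+01, -1.68479623e-04,
        4.42703968e-03,  1.73063194e-05]), 'position': array([ 200.77890834, -511.70707297,  241.75358385]), 'ee_rot': array([[-3.55629866e-04,  9.30929292e-01,  3.65199297e-01],
       [ 1.10076761e-03,  3.65199463e-01, -9.30928644e-01],
       [-9.99999331e-01,  7.09335273e-05, -1.15461265e-03]]), 'contact_force': array([-0.88037177,  0.23166542, -1.55744906]), 'wrist_torque': array([ 0.03736398, -0.03389829, -0.00682283]), 'gripper_width': 0.9992618189895517}
scene [[502.54511334   0.         314.85515076]
 [  0.         502.54511334 236.64828495]
 [  0.           0.           1.        ]] 0.009317044986013706 [[-3.52916606e-01  5.78644726e-01 -7.35268760e-01  1.35880113e+03]
 [ 9.35426305e-01  2.35569093e-01 -2.63599753e-01  2.73331278e+02]
 [ 2
[... 275 characters left out ...]
10298306 [[ 9.88772963e-01 -9.55604396e-02  1.14874842e-01  3.27951127e+02]
 [-1.48800213e-01 -6.99957016e-01  6.98511756e-01 -9.44024573e+02]
 [ 1.36573611e-02 -7.07762940e-01 -7.06317986e-01  1.04069763e+03]
 [ 0.00000000e+00  0.00000000e+00  0.00000000e+00  1.00000000e+00]]
wrist [[408.81392116   0.         324.15930595]
 [  0.         408.81392116 239.58610577]
 [  0.           0.           1.        ]] -0.01536146076067215 [[-7.02659567e-04 -3.08621288e-01  9.51184738e-01 -1.32186818e+02]
 [-9.52096465e-04 -9.51184336e-01 -3.08621861e-01  8.00378277e+01]
 [ 9.99999300e-01 -1.12247573e-03  3.74521535e-04 -2.50564344e-01]
 [ 0.00000000e+00  0.00000000e+00  0.00000000e+00  1.00000000e+00]]
```

View pics/scene0.png

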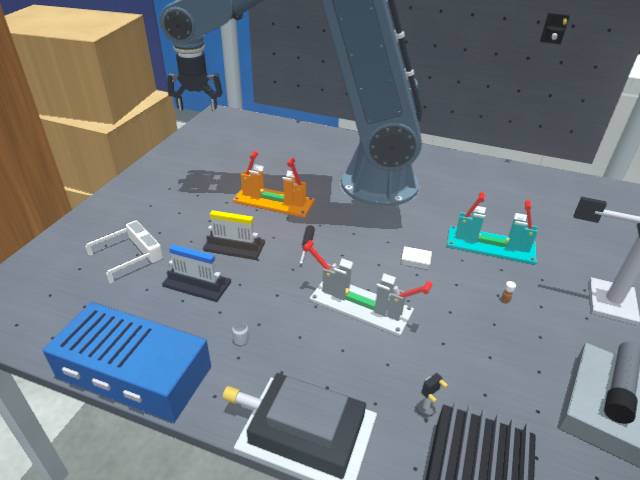

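View pics/side0.png

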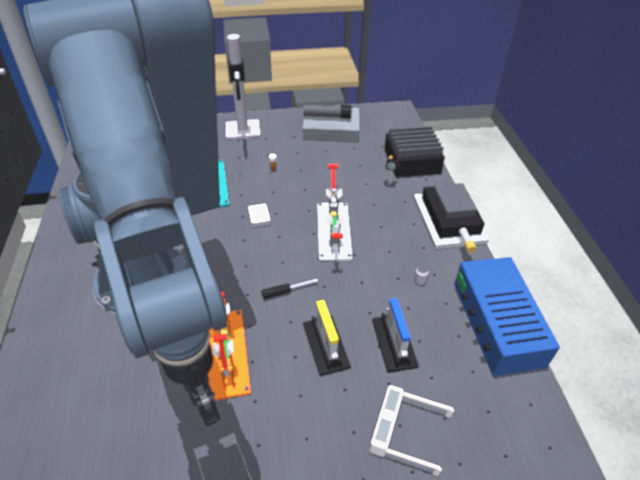

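View pics/wrist0.png

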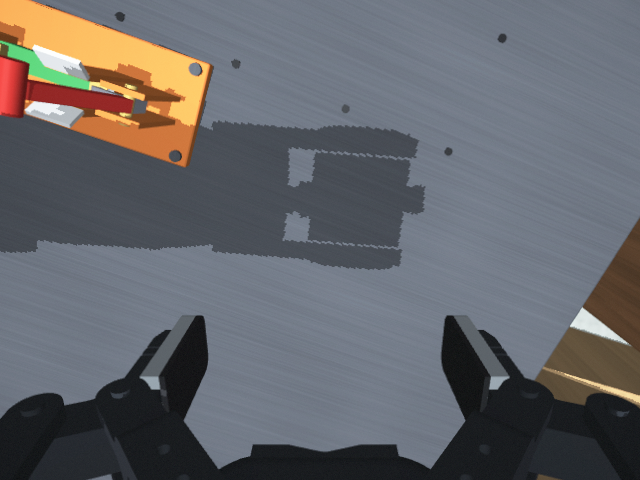

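The scene camera shows the yellow module near (232,232), the white rack near (360,300), its left and right knobs near (310,247) and (428,287), and decoys in orange and turquoise. The side camera shows the module near (327,322) and the rack near (335,230). I'll measure these now.

```bash
cat > m0.py <<'E'
from h import *
def mask(img,lo,hi): return cv2.inRange(cv2.cvtColor(img,cv2.COLOR_BGR2HSV),lo,hi)
def blobs(m,minA=8):
    n,l,st,ce=cv2.connectedComponentsWithStats(m); return [(st[i],ce[i],l==i) for i in range(1,n) if st[i][4]>=minA]
if __name__=='__main__':
  for nm in ('scene','side'):
    c=np.load(f'pics/{nm}0.png.npz');im=c['pixels']
    print(nm)
    for what,lo,hi in (('yellow',(24,150,100),(34,255,255)),('red',(0,170,100),(6,255,255)),('green',(50,120,60),(75,255,255))):
      for st,ce,l in blobs(mask(im,lo,hi)):
        v,u=np.nonzero(l); P=bydepth(c,np.c_[u,v]); ok=c['depth'][v,u]>0;P=P[ok]
        print(what,st,ce.round(1),'med',np.median(P,0).round(1),'zmax',np.percentile(P[:,2],[5,50,95]).round(1))
        if what=='yellow' and st[4]>100:
            top=P[P[:,2]>np.percentile(P[:,2],97)-4]; m=top[:,:2].mean(0); w,V=np.linalg.eigh(np.cov(top[:,:2].T)); a=V[:,1]; q=(top[:,:2]-m)@V
            print('  top',m.round(1),'ang',np.degrees(np.arctan2(a[1],a[0])).round(1),'ext',np.ptp(q,axis=0).round(1),'mid',(m+V@((q.max(0)+q.min(0))/2)).round(1), len(top))
E
python3 m0.py
python3 - <<'E'
import cv2
a=cv2.imread('pics/scene0.png')[190:350,190:450];cv2.imwrite('pics/cropA.png',cv2.resize(a,None,fx=3,fy=3,interpolation=cv2.INTER_CUBIC))
a=cv2.imread('pics/side0.png')[150:380,270:430];cv2.imwrite('pics/cropB.png',cv2.resize(a,None,fx=2.6,fy=2.6,interpolation=cv2.INTER_CUBIC))
E
```

```text
scene
yellow [563  19   4   5  15] [564.4  21.1] med [-362.1  419.9  451.2] zmax [446.9 451.2 456. ]
yellow [210 211  43  14 333] [231.3 217. ] med [ 461.  -276.   104.4] zmax [ 93.8 104.4 107.9]
  top [ 458.3 -277.8] ang 97.5 ext [ 22.3 108.8] mid [ 457.9 -279. ] 174
red [248 151  10  19  53] [252.3 158.7] med [ 231.3 -326.6  149.7] zmax [105.7 149.7 156.7]
red [288 158  13  27  88] [293.9 170.5] med [ 223.7 -202.7  130.2] zmax [ 86.6 130.2 156.4]
red [480 192   4   7  22] [481.5 195. ] med [196.  307.9 155.8] zmax [152.  155.8 157.9]
red [525 200   5   7  28] [527.2 203.4] med [190.7 419.5 155.2] zmax [152.1 155.2 158.2]
red [304 240  26  29 128] [314.8 252.3] med [526.2 -28.  118.7] zmax [ 88.9 118.7 135.4]
red [422 282  10   8  42] [427.3 285.6] med [560.  240.5 136.1] zmax [131.7 136.1 138.8]
green [262 192  22   8  82] [272.6 195.1] med [ 227.  -270.8   25.7] zmax [22.8 25.7 29.4]
green [478 236  29  11 187] [492.1 240.7] med [197.1 366.2  23.7] zmax [14.  23.7 29.2]
green [346 292  29  18 226] [360.2 299.7] med [544.9  96.7  25.4] zmax [16.2 25.4 28.4]
side
yellow [317 302  22  41 334] [327.5 322.8] med [ 455.7 -282.8  104.5] zmax [ 12.6 104.5 107.8]
  top [ 455.7 -280.9] ang 98.6 ext [ 20.1 108.2] mid [ 455.4 -280.2] 179
red [329 165   8  23  52] [332.7 172.7] med [552.9 231.8 124.5] zmax [ 92.3 124.5 137.1]
red [332 234  10   4  34] [336.5 235.6] med [516.6 -47.1 132.3] zmax [111.  132.3 136.1]
red [214 334  13  35 174] [221.4 347.5] med [ 225.4 -334.7  134.7] zmax [ 82.2 134.7 157.2]
green [332 218   5   8  19] [334.3 220.9] med [543.4 117.6  27.4] zmax [22.7 27.4 39.1]
green [458 273   7  18  70] [460.9 281.3] med [ 818.6 -173.3   54.1] zmax [40.8 54.1 65.4]
green [224 341   4  16  26] [225.7 346.9] med [ 223.9 -266.1   27.1] zmax [23.6 27.1 28.7]
```

View pics/cropA.png

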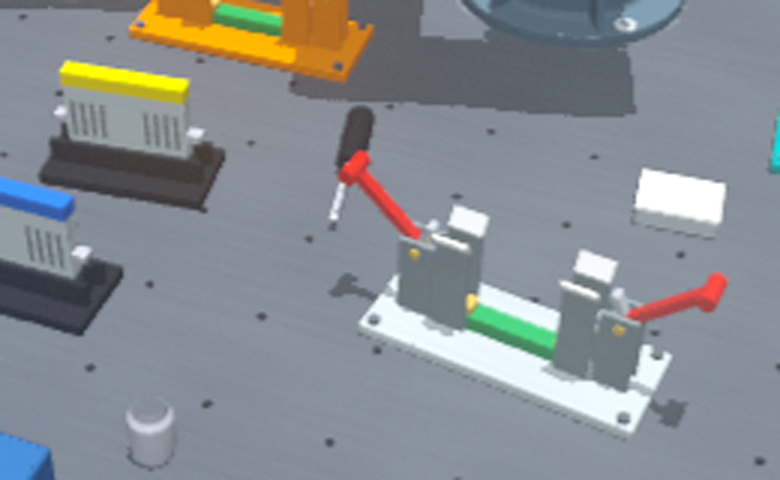

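View pics/cropB.png

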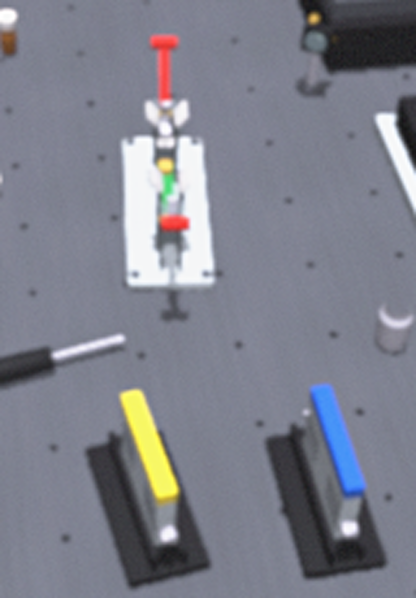

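```bash
cat >> h.py <<'E'
def rel(target,head=None):
    """world target TCP, heading (deg) of tool z axis -> tool-frame shift (mm) and turn(deg)"""
    s=ctrl.observe();R=np.array(s['ee_rot']);p=np.array(s['position'])
    d=R.T@(np.array(target)-p)
    h=np.degrees(np.arctan2(R[1,2],R[0,2]))
    t=None if head is None else -((head-h+180)%360-180)
    print('t',round(s['time'],2),'pos',p.round(1),'head',round(h,2),'F',np.array(s['contact_force']).round(1),'| shift',d.round(1),'turn',t,'q6',round(s['qpos'][5],1),'w',round(s['gripper_width'],3))
    return d,t
E
python3 -c "
from h import *
rel([457,-280,270],8)"
```

```text
t 0.15 pos [ 200.8 -511.8  241.9] head -68.58 F [ 1.3 -1.  -0.7] | shift [ -28.   323.2 -122.3] turn -76.58364622385324 q6 -4.8 w 1.0
```

Call:
play_rows --plan '[[[-0.004,0.046,-0.0175],0,0.085],[[-0.004,0.046,-0.0175],0,0.085],[[-0.004,0.046,-0.0175],0,0.085],[[-0.004,0.046,-0.0175],0,0.085],[[-0.004,0.046,-0.0175],0,0.085],[[-0.004,0.046,-0.0175],0,0.085],[[-0.004,0.046,-0.0175],0,0.085],[[0,0,0],-10,0.085],[[0,0,0],-10,0.085],[[0,0,0],-10,0.085]]'

```text
time: 1.4
position: [463.5, -271.6, 268.9]
ee_rot: [[-0.002, 0.613, 0.79], [0.003, 0.79, -0.613], [-1.0, 0.001, -0.004]]
contact_force: [-0.1, -1.3, 0.6]
gripper_width: 0.996
```

```bash
python3 -c "
from h import *
rel([457,-280,270],8)"
```

```text
t 1.4 pos [ 463.5 -271.6  268.9] head -37.81 F [-0.1 -1.3  0.6] | shift [ -1.1 -10.6   0. ] turn -45.81300237150282 q6 2.4 w 0.996
```

Call:
play_rows --plan '[[[0,-0.008,-0.004],-10,0.085],[[0,0,0],-10,0.085],[[0,0,0],-10,0.085],[[0,0,0],-10,0.085],[[0,0,0],-5,0.085],[[0,0,0],0,0.085]]'

```text
time: 2.15
position: [454.6, -275.0, 267.5]
ee_rot: [[-0.005, -0.153, 0.988], [0.005, 0.988, 0.153], [-1.0, 0.006, -0.004]]
contact_force: [0.4, 0.4, -0.8]
gripper_width: 0.998
```

```bash
python3 - <<'E'
from h import *
from m0 import mask,blobs
rel([457,-280,270],8)
s=ctrl.observe();c=save('wrist','w1.png');T=wristT(c,s);np.save('pics/w1T.npy',T)
m=mask(c['pixels'],(24,150,60),(34,255,255))
for st,ce,l in blobs(m,200):
    cn=cv2.findContours(l.astype('uint8'),0,2)[0][0];b=cv2.boxPoints(cv2.minAreaRect(cn)); print(st,ce.round(1)); print(onz(c,b,105,T).round(1))
    v,u=np.nonzero(l);P=bydepth(c,np.c_[u,v],T);print(np.percentile(P[:,2],[5,50,95]))
E
```

```text
t 2.15 pos [ 454.6 -275.   267.5] head 8.79 F [ 0.4  0.4 -0.8] | shift [-2.5 -5.3  1.6] turn 0.7880816707788654 q6 -45.1 w 0.998
```

View pics/w1.png

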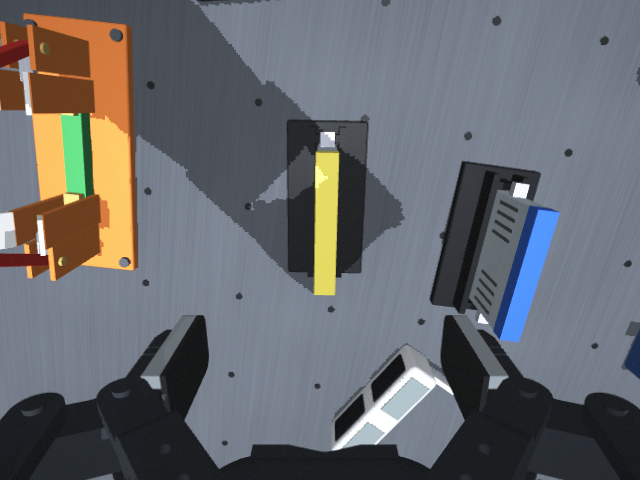

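The wrist view shows the yellow band upright at (327,222), with its ends near (328,152) and (325,295). My mask missed it because it is paler here, so I'll widen it.

```bash
python3 - <<'E'
from h import *
from m0 import mask,blobs
c=np.load('pics/w1.png.npz');T=np.load('pics/w1T.npy')
print(cv2.cvtColor(c['pixels'],cv2.COLOR_BGR2HSV)[[170,220,280],327])
m=mask(c['pixels'],(23,100,60),(36,255,255))
for st,ce,l in blobs(m,500):
    cn=cv2.findContours(l.astype('uint8'),0,2)[0][0];b=cv2.boxPoints(cv2.minAreaRect(cn)); print(st,ce.round(1));Q=onz(c,b,105,T); print(Q.round(1),Q.mean(0))
    v,u=np.nonzero(l);P=bydepth(c,np.c_[u,v],T);print(np.percentile(P[:,2],[5,50,95]))
    for i in range(4): 
        d=Q[(i+1)%4]-Q[i];print(np.linalg.norm(d).round(1),np.degrees(np.arctan2(d[1],d[0])).round(2))
E
```

```text
[[ 27 144 232]
 [ 27 144 231]
 [ 28 145 229]]
[ 314  151   26  144 3206] [325.6 222.5]
[[ 454.6 -336.1  105. ]
 [ 440.6 -225.6  105. ]
 [ 457.5 -223.3  105. ]
 [ 473.5 -333.6  105. ]] [ 456.53132726 -279.64456231  105.        ]
[ 35.62329336 105.86609739 107.03202257]
111.5 97.22
17.0 7.68
111.5 -81.76
19.0 -172.36
```

```bash
python3 -c "
from h import *
rel([456.5,-279.6,130],7.6)"
```

```text
t 2.2 pos [ 454.6 -275.   267.5] head 8.72 F [ 0.8 -0.3  0. ] | shift [137.5  -5.7   1.7] turn 1.123054159073689 q6 -45.0 w 0.994
```

Call:
play_rows --plan '[[[0.035,-0.0015,0.0005],0.6,0.06],[[0.035,-0.0015,0.0004],0.5,0.06],[[0.035,-0.0015,0.0004],0,0.06],[[0.032,-0.0015,0.0004],0,0.06],[[0,0,0],0,0.06]]'

```text
time: 2.82
position: [457.0, -280.4, 127.3]
ee_rot: [[-0.003, -0.121, 0.993], [0.004, 0.993, 0.121], [-1.0, 0.005, -0.003]]
contact_force: [-1.1, 0.1, 1.4]
gripper_width: 0.702
```

```bash
python3 -c "
from h import *
rel([456.5,-279.6,91],7.6)
save('wrist','w2.png')"
```

```text
t 2.83 pos [ 457.  -280.4  127.3] head 6.94 F [-1.1  0.1  1.4] | shift [36.3  0.7 -0.3] turn -0.6616204838236968 q6 -43.6 w 0.702
```

View pics/w2.png

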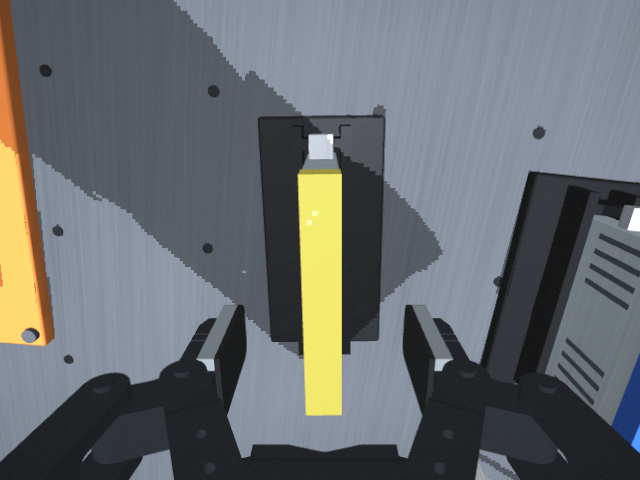

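The band at x≈322 sits midway between the pads at 240 and 405. I'll descend and grip.

Call:
play_rows --plan '[[[0.018,0.0003,0],-0.4,0.06],[[0.017,0.0003,0],-0.2,0.06],[[0,0,0],0,0.03],[[0,0,0],0,0.01],[[0,0,0],0,0.01],[[0,0,0],0,0.01],[[0,0,0],0,0.01]]' --force 50

```text
time: 3.75
position: [458.6, -280.8, 94.4]
ee_rot: [[0.002, -0.131, 0.991], [0.0, 0.991, 0.131], [-1.0, 0.0, 0.002]]
contact_force: [0.4, -0.4, -3.6]
gripper_width: 0.173
```

```bash
python3 -c "
from h import *
rel([456.5,-279.6,91],7.6)
print(ctrl.observe()['wrist_torque'])"
```

```text
t 3.75 pos [ 458.6 -280.8   94.4] head 7.53 F [ 0.4 -0.4 -3.6] | shift [ 3.4  1.5 -2. ] turn -0.06829106727113299 q6 -44.1 w 0.173
[-0.02545233  0.01269983 -0.00943224]
```

Call:
play_rows --plan '[[[-0.008,0,0],0,0.01],[[-0.015,0,0],0,0.01],[[-0.025,0,0],0,0.01],[[-0.025,0,0],0,0.01],[[-0.035,0,0],0,0.01],[[-0.035,0,0],0,0.01],[[-0.025,0,0],0,0.01],[[-0.01,0,0],0,0.01],[[0,0,0],0,0.01]]'

```text
time: 4.88
position: [457.5, -280.3, 284.9]
ee_rot: [[0.005, -0.131, 0.991], [-0.002, 0.991, 0.131], [-1.0, -0.002, 0.005]]
contact_force: [-0.6, 0.3, -5.1]
gripper_width: 0.175
```

```bash
python3 - <<'E'
from h import *
rel([541,97,280],-8)
c=save('scene','s1.png');save('side','d1.png')
# rack base plate: white contour
for nm in ('scene0','side0'):
    c=np.load(f'pics/{nm}.png.npz');hsv=cv2.cvtColor(c['pixels'],cv2.COLOR_BGR2HSV)
    m=cv2.inRange(hsv,(0,0,185),(179,40,255))
    n,l,st,ce=cv2.connectedComponentsWithStats(m)
    for i in range(1,n):
        if st[i][4]>150: print(nm,st[i],ce[i].round())
E
```

```text
t 4.88 pos [ 457.5 -280.3  284.9] head 7.53 F [-0.6  0.3 -5.1] | shift [  4.6 363.1 132.2] turn 15.529052175206715 q6 -44.1 w 0.175
scene0 [629  54  11  25 167] [635.  69.]
scene0 [603 210  37  11 164] [622. 215.]
scene0 [ 85 220  75  60 780] [135. 242.]
scene0 [401 246  31  19 411] [416. 255.]
scene0 [ 591  277   49   45 1022] [615. 301.]
scene0 [ 310  282  104   53 1307] [362. 311.]
scene0 [349 284  28  16 186] [363. 292.]
scene0 [ 568  344   72  103 2951] [600. 395.]
scene0 [  12  375   73   67 1943] [ 49. 406.]
scene0 [236 377  37  31 323] [252. 397.]
scene0 [ 234  409  143   71 2035] [314. 452.]
scene0 [   0  415   32   65 1224] [ 11. 455.]
side0 [303 108  56  22 525] [335. 123.]
side0 [225 119  36  19 470] [242. 128.]
side0 [  435   127   205   353 26253] [558. 294.]
side0 [326 188  17  19 166] [334. 196.]
side0 [414 193  48  53 497] [434. 225.]
side0 [248 203  23  21 371] [259. 213.]
side0 [ 317  202   36   58 1470] [334. 232.]
side0 [ 21 218  20  24 309] [ 30. 229.]
side0 [ 371  385   83   89 1732] [398. 423.]
```

View pics/d1.png

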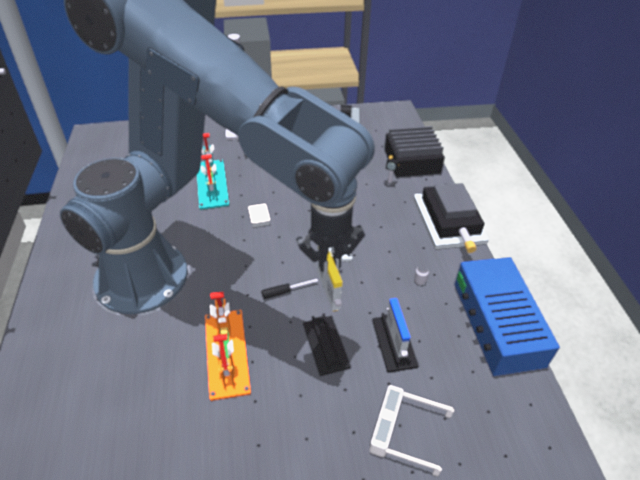

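```bash
python3 - <<'E'
from h import *
for nm,box in (('scene0',(305,278,416,338)),('side0',(314,198,356,264))):
    c=np.load(f'pics/{nm}.png.npz');hsv=cv2.cvtColor(c['pixels'],cv2.COLOR_BGR2HSV)
    m=cv2.inRange(hsv,(0,0,170),(179,45,255));b=np.zeros_like(m);x0,y0,x1,y1=box;b[y0:y1,x0:x1]=m[y0:y1,x0:x1]
    v,u=np.nonzero(b);P=bydepth(c,np.c_[u,v]);ok=(abs(P[:,2]-12)<6);u,v=u[ok],v[ok]
    Q=onz(c,np.c_[u,v],12)[:,:2].astype('float32')
    r=cv2.minAreaRect(Q);print(nm,ok.sum(),r);print(cv2.boxPoints(r).round(1), np.median(P[ok],0))
    m=cv2.inRange(hsv,(50,120,60),(75,255,255));
    im=cv2.resize(c['pixels'][y0-50:y1+10,x0-20:x1+30],None,fx=4,fy=4);cv2.imwrite(f'pics/z{nm}.png',im)
E
```

```text
scene0 1535 ((542.091796875, 98.89459991455078), (230.83042907714844, 94.65995788574219), 83.6253662109375)
[[482.2 -10.6]
 [576.3 -21.1]
 [601.9 208.3]
 [507.9 218.9]] [564.89666285 104.41746885  12.41679893]
side0 1230 ((539.1795654296875, 95.17996215820312), (235.0823974609375, 89.9674072265625), 82.7843017578125)
[[479.8 -15.8]
 [569.  -27.1]
 [598.6 206.1]
 [509.3 217.4]] [527.71672624  71.34860083  12.00691824]
```

```bash
python3 -c "
from h import *
rel([471,100,285],-6.8)"
```

```text
t 4.97 pos [ 457.3 -280.1  283.7] head 7.53 F [-0.4  0.  -4.7] | shift [ -1.5 375.   63.4] turn 14.328991953525502 q6 -44.1 w 0.176
```

Call:
play_rows --plan '[[[0,0.025,0.004],0,0.01],[[0,0.045,0.008],0,0.01],[[0,0.045,0.008],0,0.01],[[0,0.045,0.008],0,0.01],[[0,0.045,0.008],0,0.01],[[0,0.045,0.008],0,0.01],[[0,0.045,0.008],4,0.01],[[0,0.035,0.006],4,0.01],[[0,0.02,0.002],4,0.01],[[0,0,0],2,0.01]]'

```text
time: 6.22
position: [472.6, 86.3, 272.9]
ee_rot: [[-0.015, 0.122, 0.992], [0.004, 0.993, -0.122], [-1.0, 0.002, -0.015]]
contact_force: [-0.3, -1.0, -4.4]
gripper_width: 0.175
```

Call:
play_rows --plan '[[[0,0,0],0,0.01],[[0,0,0],0,0.01]]'

```text
time: 6.48
position: [472.0, 86.3, 271.4]
ee_rot: [[-0.018, 0.12, 0.993], [0.003, 0.993, -0.12], [-1.0, 0.001, -0.018]]
contact_force: [0.2, -0.0, -4.4]
gripper_width: 0.175
```

```bash
python3 - <<'E'
from h import *
rel([471,100,285],-6.8)
s=ctrl.observe();c=save('wrist','w3.png');T=wristT(c,s);np.save('pics/w3T.npy',T)
E
```

```text
t 6.47 pos [472.   86.3 271.4] head -6.91 F [ 0.2 -0.  -4.4] | shift [-13.6  13.5  -2.9] turn -0.11359308785725375 q6 11.5 w 0.175
```

View pics/w3.png

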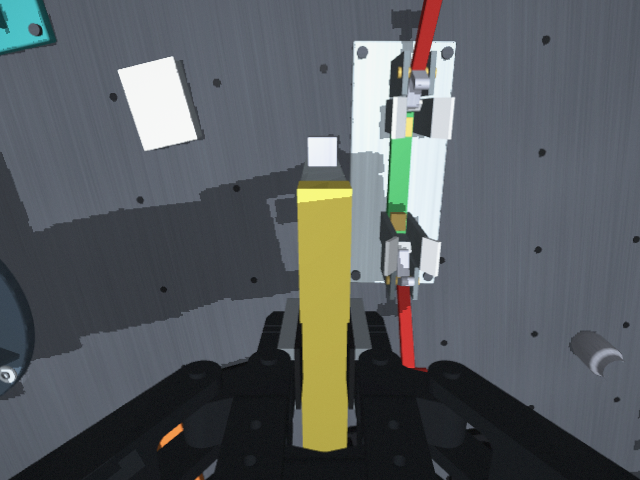

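The wrist view shows the rack plate with corners near (355,42), (455,42), (352,280) and (434,283), the green strip at (400,170), lips on both guides, and the held module at x≈324. I'll measure the rack and the held module with this same camera, so the calibration error cancels.

```bash
cat > m3.py <<'E'
from h import *
import sys
def run(f,win,ax0=83.2):
    c=np.load(f'pics/{f}.png.npz');T=np.load(f'pics/{f}T.npy');D=c['depth'];hsv=cv2.cvtColor(c['pixels'],cv2.COLOR_BGR2HSV)
    x0,y0,x1,y1=win
    v,u=np.mgrid[y0:y1,x0:x1];uv=np.c_[u.ravel(),v.ravel()];P=bydepth(c,uv,T);ok=D[uv[:,1],uv[:,0]]>0
    a=np.radians(ax0);ey=np.array([np.cos(a),np.sin(a)]);ex=np.array([np.sin(a),-np.cos(a)])
    H=hsv[uv[:,1],uv[:,0]]
    def rep(nm,sel,z):
        Q=onz(c,uv[sel],z,T)[:,:2].astype('float32');r=cv2.minAreaRect(Q)
        X=Q@ex;Y=Q@ey
        print(nm,sel.sum(),'rect c',np.round(r[0],1),'size',np.round(r[1],1),'ang',round(r[2],2),'x',np.percentile(X,[.5,99.5]).round(1),'y',np.percentile(Y,[.5,99.5]).round(1))
    tab=ok&(P[:,2]>-6)&(P[:,2]<5)
    print('table z',np.median(P[tab,2]))
    rep('plate',ok&(P[:,2]>8)&(P[:,2]<17)&(H[:,1]<60),12)
    g=ok&(H[:,0]>50)&(H[:,0]<75)&(H[:,1]>100); print('green z',np.median(P[g,2]));rep('green',g,26)
    lips=ok&(P[:,2]>90)&(P[:,2]<112)&(H[:,1]<50)&(H[:,2]>90)
    print('C world of rack candidates; ex,ey',ex.round(3),ey.round(3))
    return c,T,uv,P,ok,H,ex,ey,lips
if __name__=='__main__':
    c,T,uv,P,ok,H,ex,ey,lips=run('w3',(340,20,470,300))
    X=P[:,:2]@ex;Y=P[:,:2]@ey
    n,l,st,ce=cv2.connectedComponentsWithStats(lips.reshape(280,130).astype('uint8'))
    lf=l.ravel()
    for i in range(1,n):
        s=lf==i
        if s.sum()>30: print('lip',s.sum(),'px',ce[i].round()+[340,20],'x',np.percentile(X[s],[2,98]).round(1),'y',np.percentile(Y[s],[2,98]).round(1),'z',np.percentile(P[s,2],[2,50,98]).round(1))
    # held module, tool frame
    hs=cv2.cvtColor(c['pixels'],cv2.COLOR_BGR2HSV);m=cv2.inRange(hs,(22,90,150),(36,255,255));m[:188]=0;m[300:]=0;m[:,:290]=0;m[:,360:]=0
    v,u=np.nonzero(m);Tt=c['tool_from_camera']
    for vv in (200,240,290):
        uu=u[v==vv];print(vv,uu.min(),uu.max(), c['depth'][vv,(uu.min()+uu.max())//2], (bydepth(c,[[uu.min(),vv],[uu.max(),vv]],Tt)).round(1))
    o,d=rays(c,[[298,188],[350,188]],Tt); t=(-11-o[0])/d[:,0];print(o+d*t[:,None])
E
python3 m3.py
```

```text
table z 0.6232210930188842
plate 12978 rect c [539.6  99. ] size [228.5  89.8] ang 82.95 x [480.  568.4] y [ 49.3 276.3]
green z 26.52578051674007
green 1592 rect c [539.1  98.5] size [111.5  20. ] ang 82.73 x [513.7 533.2] y [105.9 216.4]
C world of rack candidates; ex,ey [ 0.993 -0.118] [0.118 0.993]
lip 232 px [421.  82.] x [519.3 529.3] y [233.5 243.4] z [ 90.5  97.6 100.1]
lip 552 px [399. 117.] x [503.9 514.6] y [201.1 228. ] z [ 95.9 105.1 109.6]
lip 851 px [442. 118.] x [533.6 544.8] y [200.7 227.3] z [ 95.2 103.4 109.2]
lip 696 px [430. 255.] x [533.1 544.5] y [ 96.8 124.2] z [ 93.5 103.1 109.1]
lip 449 px [391. 255.] x [503.2 514.4] y [ 97.1 124.4] z [ 95.7 104.8 109.5]
lip 132 px [407. 281.] x [518.7 528.6] y [83.5 90.4] z [93.8 98.3 99.9]
200 297 351 122.53683 [[271.   -9.4 -26.6]
 [-11.7  53.1   8.8]]
240 298 350 127.347755 [[271.3 -51.8 -26.5]
 [-10.8  40.1   8.8]]
290 300 349 131.09164 [[-11.4  23.3  -7.1]
 [-12.2  23.7   8.7]]
[[-11.          56.60809288  -7.10541702]
 [-11.          56.59298248   8.47039287]]
```

```bash
python3 -c "
from h import *
rel([540.1,97.6,240],-7.1)"
```

```text
t 6.53 pos [472.   86.3 271.4] head -6.93 F [ 0.5 -0.1 -3.7] | shift [30.2 19.4 66.8] turn 0.17406517722787385 q6 11.5 w 0.179
```

Call:
play_rows --plan '[[[0,0.003,0.012],0,0.01],[[0.003,0.004,0.014],0,0.01],[[0.004,0.004,0.014],0,0.01],[[0.005,0.004,0.014],0,0.01],[[0.005,0.003,0.01],0.2,0.01],[[0.003,0,0.003],0,0.01],[[0,0,0],0,0.01]]'

```text
time: 7.4
position: [545.8, 96.3, 247.6]
ee_rot: [[-0.019, 0.125, 0.992], [0.003, 0.992, -0.125], [-1.0, 0.001, -0.019]]
contact_force: [-0.1, -0.5, -4.1]
gripper_width: 0.176
```

```bash
python3 - <<'E'
from h import *
rel([540.1,97.6,215],-7.1)
s=ctrl.observe();print(s['ee_rot'].round(4));c=save('wrist','w4.png');T=wristT(c,s);np.save('pics/w4T.npy',T)
E
```

```text
t 7.4 pos [545.8  96.3 247.6] head -7.16 F [-0.1 -0.5 -4.1] | shift [32.7  0.6 -5.2] turn -0.058363999957038004 q6 12.1 w 0.176
[[-1.870e-02  1.246e-01  9.920e-01]
 [ 3.200e-03  9.922e-01 -1.246e-01]
 [-9.998e-01  8.000e-04 -1.890e-02]]
```

View pics/w4.png

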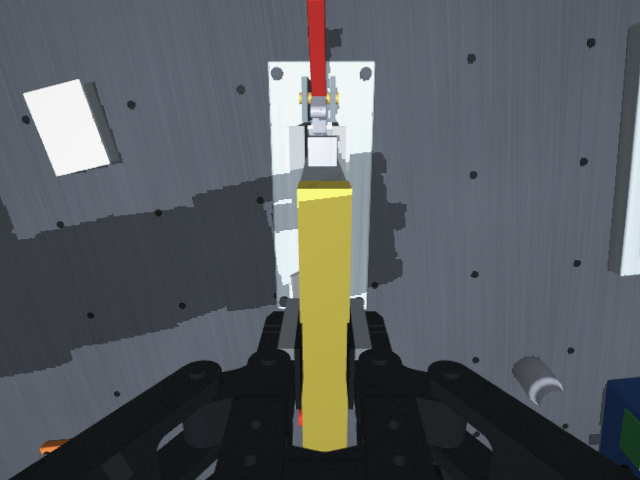

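```bash
python3 - <<'E'
from m3 import *
w=(262,55,385,300)
c,T,uv,P,ok,H,ex,ey,lips=run('w4',w,82.9)
X=P[:,:2]@ex;Y=P[:,:2]@ey
for z0,z1,n in ((8,17,'plate'),(90,112,'lips')):
    s=ok&(P[:,2]>z0)&(P[:,2]<z1)&(H[:,1]<60)
    print(n,np.percentile(X[s],[.5,2,98,99.5]).round(1),np.percentile(Y[s],[.5,2,98,99.5]).round(1))
    for a,b in ((240,300),(200,230),(150,190)):
        q=s&(Y>a)&(Y<b)
        if q.sum()>20: print('  Y',a,b,np.percentile(X[q],[.5,2,98,99.5]).round(1),q.sum())
print('expected centre', 540.1*ex[0]+97.6*ex[1])
s=ctrl.observe();p=np.array(s['position']);print('tcp X,Y',p[:2]@ex,p[:2]@ey)
Tt=c['tool_from_camera'];o,d=rays(c,[[298,188],[350.5,188]],Tt); t=(-11-o[0])/d[:,0];Q=o+d*t[:,None];print(Q)
R=np.array(s['ee_rot']);W=Q@R.T+p;print('mod top edges X',W[:,:2]@ex,'end Y',W[:,:2]@ey,W[:,2])
E
```

```text
table z 0.6566237541343867
plate 11865 rect c [540.5 104.2] size [218.6  89.9] ang 82.74 x [478.9 568.2] y [ 64.4 279.3]
green z nan
  return _methods._mean(a, axis=axis, dtype=dtype,
  ret = ret.dtype.type(ret / rcount)
Traceback (most recent call last):
  File "m3.py", line 16, in run
    g=ok&(H[:,0]>50)&(H[:,0]<75)&(H[:,1]>100); print('green z',np.median(P[g,2]));rep('green',g,26)
                                                                                  ~~~^^^^^^^^^^^^^^
  File "m3.py", line 10, in rep
    Q=onz(c,uv[sel],z,T)[:,:2].astype('float32');r=cv2.minAreaRect(Q)
      ~~~^^^^^^^^^^^^^^^
  File "h.py", line 22, in onz
    o,d=rays(c,uv,T); return o+d*((z-o[2])/d[:,2])[:,None]
        ~~~~^^^^^^^^
  File "h.py", line 19, in rays
    T=wT(c,T); n=und(c,uv); d=np.c_[n,np.ones(len(n))]@T[:3,:3].T
                 ~~~^^^^^^
  File "h.py", line 14, in und
    return cv2.undistortPointsIter(np.asarray(uv,float).reshape(-1,1,2),K,np.array([k1,0,0,0,0.]),None,None,(3,50,1e-10)).reshape(-1,2)
           ~~~~~~~~~~~~~~~~~~~~~~~^^^^^^^^^^^^^^^^^^^^^^^^^^^^^^^^^^^^^^^^^^^^^^^^^^^^^^^^^^^^^^^^^^^^^^^^^^^^^^^^^^^^^^^
cv2.error: OpenCV(4.12.0) /io/opencv/modules/calib3d/src/undistort.dispatch.cpp:347: error: (-215:Assertion failed) CV_IS_MAT(_src) && CV_IS_MAT(_dst) && (_src->rows == 1 || _src->cols == 1) && (_dst->rows == 1 || _dst->cols == 1) && _src->cols + _src->rows - 1 == _dst->rows + _dst->cols - 1 && (CV_MAT_TYPE(_src->type) == CV_32FC2 || CV_MAT_TYPE(_src->type) == CV_64FC2) && (CV_MAT_TYPE(_dst->type) == CV_32FC2 || CV_MAT_TYPE(_dst->type) == CV_64FC2) in function 'cvUndistortPointsInternal'
```

```bash
sed -i "s/rep('green',g,26)/(rep('green',g,26) if g.sum()>9 else 0)/" m3.py; python3 -W ignore - <<'E'
from m3 import *
w=(262,55,385,300)
c,T,uv,P,ok,H,ex,ey,lips=run('w4',w,82.9)
X=P[:,:2]@ex;Y=P[:,:2]@ey
for z0,z1,n in ((8,17,'plate'),(90,112,'lips')):
    s=ok&(P[:,2]>z0)&(P[:,2]<z1)&(H[:,1]<60)
    print(n,np.percentile(X[s],[.5,2,98,99.5]).round(1),np.percentile(Y[s],[.5,2,98,99.5]).round(1))
    for a,b in ((240,300),(200,230),(150,190)):
        q=s&(Y>a)&(Y<b)
        if q.sum()>20: print('  Y',a,b,np.percentile(X[q],[.5,2,98,99.5]).round(1),q.sum())
print('rack est X,Y', 539.5*ex[0]+99.4*ex[1],539.5*ey[0]+99.4*ey[1])
s=ctrl.observe();p=np.array(s['position']);print('tcp X,Y',p[:2]@ex,p[:2]@ey)
Tt=c['tool_from_camera'];o,d=rays(c,[[298,188],[350.5,188]],Tt); t=(-11-o[0])/d[:,0];Q=o+d*t[:,None];print(Q)
R=np.array(s['ee_rot']);W=Q@R.T+p;print('mod top edges X',W[:,:2]@ex,'end Y',W[:,:2]@ey,W[:,2])
E
```

```text
table z 0.6566237541343867
plate 11865 rect c [540.5 104.2] size [218.6  89.9] ang 82.74 x [478.9 568.2] y [ 64.4 279.3]
green z nan
C world of rack candidates; ex,ey [ 0.992 -0.124] [0.124 0.992]
plate [478.8 479.6 567.4 568.2] [ 64.9  71.  277.7 279.4]
  Y 240 300 [479.1 480.1 567.3 568.4] 3816
  Y 200 230 [478.7 479.5 567.8 568.5] 1424
  Y 150 190 [478.7 479.5 567.5 568.3] 2041
lips [502.6 502.9 543.9 544.3] [110.  112.7 245.4 246.7]
  Y 240 300 [518.8 519.  528.3 528.3] 161
  Y 200 230 [502.6 503.  544.  544.3] 1334
rack est X,Y 523.0770937012162 165.32079132731334
tcp X,Y 529.6375250466949 162.97384334394738
[[-11.          56.61113506  -7.10871352]
 [-11.          56.59589524   8.6169983 ]]
mod top edges X [522.7966758  538.51960524] end Y [219.58271121 219.55088264] [258.94118355 258.64669848]
```

Call:
play_rows --plan '[[[0.006,0.0001,-0.003],0,0.01],[[0.012,0.0002,-0.0025],0,0.01],[[0.015,0,0],0,0.01],[[0.012,0,0],0,0.01],[[0.004,0,0],0,0.01],[[-0.0005,0,0],0,0.01]]'

```text
time: 8.2
position: [537.9, 97.4, 195.7]
ee_rot: [[-0.019, 0.125, 0.992], [0.003, 0.992, -0.125], [-1.0, 0.001, -0.02]]
contact_force: [0.0, -0.6, -4.2]
gripper_width: 0.178
```

```bash
cat > chk.py <<'E'
from h import *
a=np.radians(82.85);ey=np.array([np.cos(a),np.sin(a)]);ex=np.array([np.sin(a),-np.cos(a)])
C=np.array([523.5,164.9])
def st():
    s=ctrl.observe();R=np.array(s['ee_rot']);p=np.array(s['position'])
    out={}
    for nm,xx in (('top',-11),('mid',52),('bot',82)):
        w=p+R@np.array([xx,1.6,0.75]);out[nm]=(np.array([w[:2]@ex,w[:2]@ey])-C).round(2).tolist()+[w[2].round(1)]
    print('t',round(s['time'],2),'tcp',p.round(1),'head',np.degrees(np.arctan2(R[1,2],R[0,2])).round(2),'tilt',R[2].round(4),'F',s['contact_force'].round(1),'M',s['wrist_torque'].round(2),'w',round(s['gripper_width'],3));print(out)
if __name__=='__main__': st()
E
python3 chk.py; python3 -c "
from h import *
save('scene','s2.png')
save('side','d2.png')
for n,b in (('s2',(180,120,480,345)),('d2',(230,120,430,270))):
    a=cv2.imread(f'pics/{n}.png')[b[1]:b[3],b[0]:b[2]];cv2.imwrite(f'pics/{n}z.png',cv2.resize(a,None,fx=2.6,fy=2.6))
"
```

```text
t 8.2 tcp [537.9  97.4 195.7] head -7.16 tilt [-9.998e-01  7.000e-04 -1.970e-02] F [ 0.  -0.6 -4.2] M [-0.03 -0.06  0.02] w 0.178
{'top': [-0.9, 0.27, np.float64(206.7)], 'mid': [-2.14, 0.32, np.float64(143.7)], 'bot': [-2.73, 0.34, np.float64(113.7)]}
```

View pics/s2z.png

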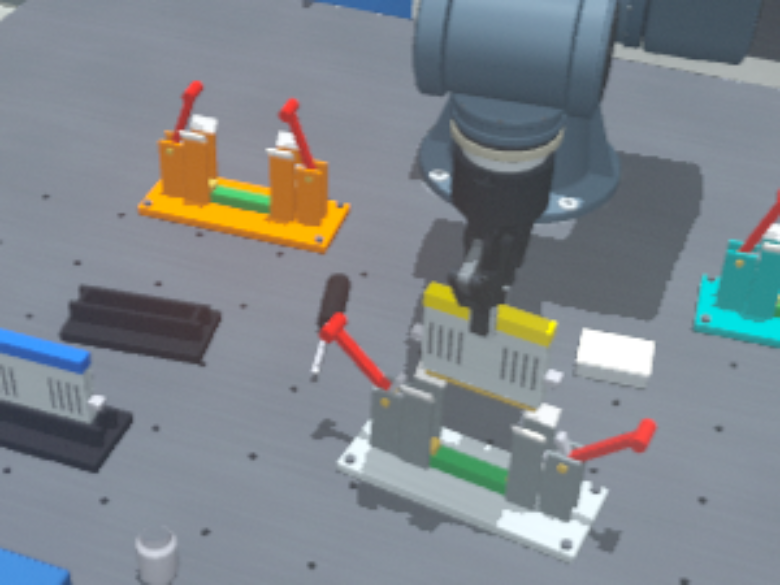

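View pics/d2z.png

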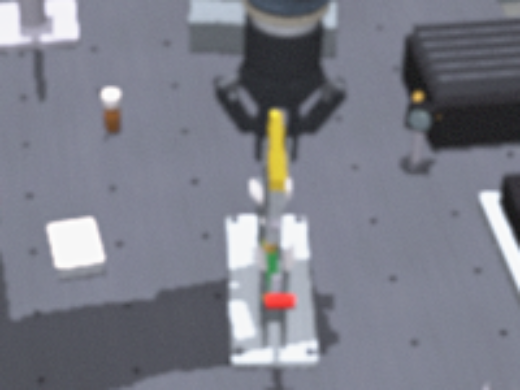

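Call:
play_rows --plan '[[[0,-0.0002,0.0012],0,0.01],[[0.004,0,0.0008],0,0.01],[[0.006,0,0.0001],0,0.01],[[0.003,0,0],0,0.01],[[-0.0003,0,0],0,0.01]]'

```text
time: 8.93
position: [540.5, 97.0, 183.3]
ee_rot: [[-0.017, 0.125, 0.992], [0.003, 0.992, -0.125], [-1.0, 0.001, -0.017]]
contact_force: [0.5, -0.0, -4.4]
gripper_width: 0.177
```

```bash
python3 chk.py
```

```text
t 8.93 tcp [540.5  97.  183.3] head -7.16 tilt [-0.9998  0.0012 -0.0173] F [ 0.5 -0.  -4.4] M [-0.02 -0.03 -0.03] w 0.177
{'top': [1.71, 0.19, np.float64(194.3)], 'mid': [0.62, 0.26, np.float64(131.3)], 'bot': [0.1, 0.3, np.float64(101.3)]}
```

Call:
play_rows --plan '[[[0.005,-0.0001,0],0,0.01],[[0.006,0,0],0,0.01],[[0.006,0,0],0,0.01],[[0.005,0,0],0,0.01],[[0.002,0,0],0,0.01]]'

```text
time: 9.55
position: [540.1, 97.0, 157.6]
ee_rot: [[-0.017, 0.125, 0.992], [0.003, 0.992, -0.125], [-1.0, 0.001, -0.017]]
contact_force: [-0.6, -0.2, -4.2]
gripper_width: 0.176
```

```bash
python3 chk.py
```

```text
t 9.55 tcp [540.1  97.  157.6] head -7.16 tilt [-0.9999  0.0012 -0.0173] F [-0.6 -0.2 -4.2] M [-0.03 -0.   -0.05] w 0.176
{'top': [1.3, 0.13, np.float64(168.6)], 'mid': [0.21, 0.2, np.float64(105.6)], 'bot': [-0.3, 0.23, np.float64(75.6)]}
```

Call:
play_rows --plan '[[[0.005,0,0.0001],0,0.01],[[0.006,0,0.0001],0,0.01],[[0.006,0,0.0001],0,0.01],[[0.005,0,0.0001],0,0.01],[[0.003,0,0],0,0.01],[[0.002,0,0],0,0.01]]'

```text
time: 10.3
position: [540.2, 97.0, 128.7]
ee_rot: [[-0.017, 0.125, 0.992], [0.003, 0.992, -0.125], [-1.0, 0.001, -0.017]]
contact_force: [0.4, 0.6, -4.2]
gripper_width: 0.177
```

```bash
python3 chk.py
```

```text
t 10.3 tcp [540.2  97.  128.7] head -7.16 tilt [-0.9999  0.0012 -0.0172] F [ 0.4  0.6 -4.2] M [ 0.02  0.01 -0.01] w 0.177
{'top': [1.31, 0.18, np.float64(139.7)], 'mid': [0.23, 0.26, np.float64(76.7)], 'bot': [-0.28, 0.29, np.float64(46.7)]}
```

Call:
play_rows --plan '[[[0.003,0,0],0,0.01],[[0.003,0,0],0,0.01],[[0.0015,0,0],0,0.01],[[0.0005,0,0],0,0.01]]'

```text
time: 10.8
position: [540.1, 97.1, 120.3]
ee_rot: [[-0.017, 0.125, 0.992], [0.003, 0.992, -0.125], [-1.0, 0.001, -0.017]]
contact_force: [0.5, 0.6, -4.3]
gripper_width: 0.177
```

Call:
play_rows --plan '[[[0.0008,0,0],0,0.01]]'

```text
time: 10.92
position: [540.2, 97.1, 119.5]
ee_rot: [[-0.016, 0.125, 0.992], [0.003, 0.992, -0.125], [-1.0, 0.001, -0.017]]
contact_force: [0.3, -1.2, -5.0]
gripper_width: 0.172
```

Call:
play_rows --plan '[[[0.0008,0,0],0,0.01]]'

```text
time: 11.05
position: [540.2, 97.1, 118.8]
ee_rot: [[-0.016, 0.125, 0.992], [0.003, 0.992, -0.125], [-1.0, 0.001, -0.017]]
contact_force: [-0.7, -0.3, -3.9]
gripper_width: 0.177
```

Call:
play_rows --plan '[[[0.0008,0,0],0,0.01]]'

```text
time: 11.18
position: [540.2, 97.1, 117.9]
ee_rot: [[-0.016, 0.125, 0.992], [0.003, 0.992, -0.124], [-1.0, 0.001, -0.017]]
contact_force: [-0.4, 0.2, -3.4]
gripper_width: 0.178
```

Call:
play_rows --plan '[[[0.0006,0,0],0,0.01]]'

```text
time: 11.3
position: [540.2, 97.1, 117.3]
ee_rot: [[-0.016, 0.125, 0.992], [0.003, 0.992, -0.125], [-1.0, 0.001, -0.017]]
contact_force: [0.0, 0.4, -4.0]
gripper_width: 0.175
```

Call:
play_rows --plan '[[[0.0006,0,0],0,0.01]]'

```text
time: 11.42
position: [540.2, 97.1, 116.7]
ee_rot: [[-0.016, 0.125, 0.992], [0.003, 0.992, -0.125], [-1.0, 0.001, -0.016]]
contact_force: [-0.3, 0.1, -2.5]
gripper_width: 0.176
```

Call:
play_rows --plan '[[[0.0005,0,0],0,0.01]]'

```text
time: 11.55
position: [540.3, 97.1, 116.5]
ee_rot: [[-0.016, 0.125, 0.992], [0.003, 0.992, -0.124], [-1.0, 0.001, -0.016]]
contact_force: [-2.3, 0.3, 3.1]
gripper_width: 0.178
```

Call:
play_rows --plan '[[[0.0005,0,0],0,0.01]]'

```text
time: 11.68
position: [540.4, 97.1, 116.5]
ee_rot: [[-0.015, 0.125, 0.992], [0.003, 0.992, -0.125], [-1.0, 0.001, -0.016]]
contact_force: [-2.9, -1.3, 5.8]
gripper_width: 0.178
```

It rests at the expected height: TCP z is 116.5, the weight is off the tool and there is only a light push of about 9 N. I'll release and lift clear.

Call:
play_rows --plan '[[[0,0,0],0,0.03],[[-0.0005,0,0],0,0.045],[[-0.0005,0,0],0,0.05],[[-0.005,0,0],0,0.05],[[-0.015,0,0],0,0.05],[[-0.03,0,0],0,0.05],[[-0.04,0,0],0,0.05],[[-0.04,0,0],0,0.03],[[-0.02,0,0],0,0.0],[[0,0,0],0,0.0]]'

```text
time: 12.92
position: [543.3, 96.6, 278.3]
ee_rot: [[-0.009, 0.125, 0.992], [0.004, 0.992, -0.125], [-1.0, 0.003, -0.01]]
contact_force: [1.2, 0.5, -0.5]
gripper_width: 0.004
```

```bash
python3 - <<'E'
from h import *
from chk import st
st()
s=ctrl.observe();c=save('wrist','w5.png');T=wristT(c,s);np.save('pics/w5T.npy',T)
save('scene','s5.png');save('side','d5.png')
a=cv2.imread('pics/s5.png')[190:345,280:460];cv2.imwrite('pics/s5z.png',cv2.resize(a,None,fx=4,fy=4))
E
```

```text
t 12.93 tcp [543.3  96.6 278.3] head -7.16 tilt [-0.9999  0.0028 -0.0099] F [ 1.2  0.5 -0.5] M [-0.05 -0.02 -0.01] w 0.004
{'top': [4.42, 0.15, np.float64(289.3)], 'mid': [3.8, 0.33, np.float64(226.3)], 'bot': [3.5, 0.41, np.float64(196.3)]}
```

View pics/w5.png

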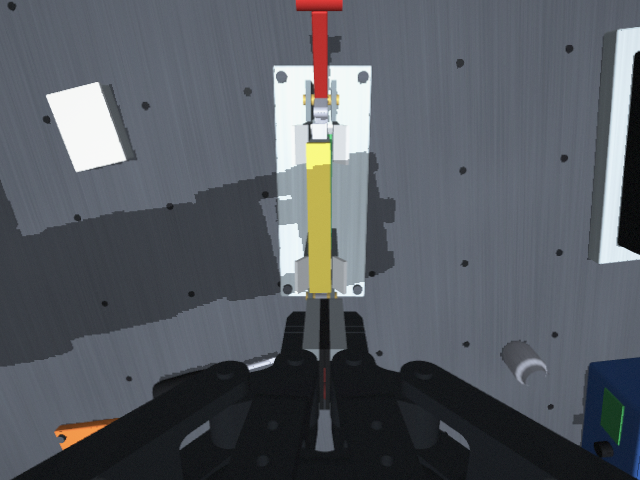

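View pics/s5z.png

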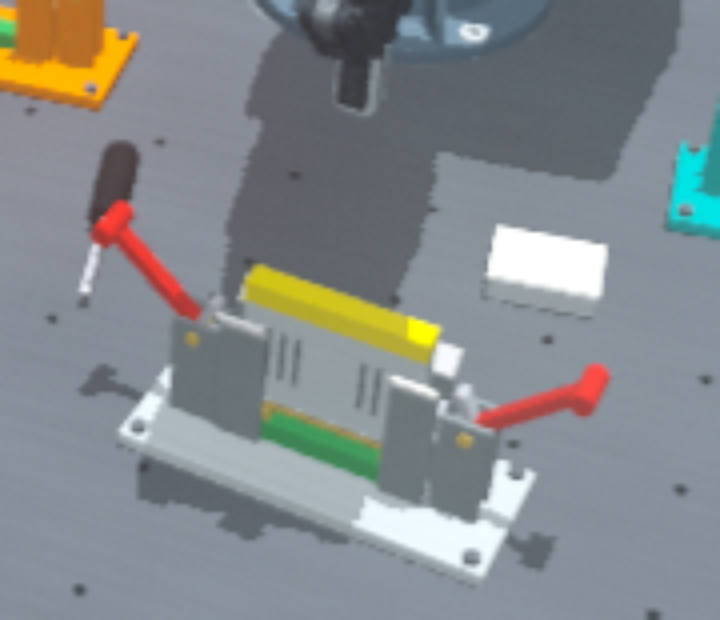

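The wrist and scene views show the module upright in the guides, with its top band at (319,215) in the wrist image, its tongue over the green strip, and both levers out. I'll check its height, then approach the far (+y) lever from outside.

```bash
cat > lev.py <<'E'
from h import *
from chk import ex,ey,C
def rk(P): P=np.atleast_2d(P);return np.c_[P[:,:2]@np.c_[ex,ey]-C,P[:,2]]
def wd(X,Y,z): q=(C[0]+X)*ex+(C[1]+Y)*ey;return [q[0],q[1],z]
def lever(c,T=None):
    hsv=cv2.cvtColor(c['pixels'],cv2.COLOR_BGR2HSV);m=cv2.inRange(hsv,(0,150,70),(7,255,255))|cv2.inRange(hsv,(175,150,70),(179,255,255))
    v,u=np.nonzero(m);P=rk(bydepth(c,np.c_[u,v],T));ok=c['depth'][v,u]>0
    for s in (1,-1):
        k=ok&(abs(P[:,0])<20)&(P[:,1]*s>30)&(P[:,1]*s<175)&(P[:,2]>60)&(P[:,2]<170)
        Q=P[k]
        if len(Q)<8: continue
        y=Q[:,1]*s-84;z=Q[:,2]-74;r=np.hypot(y,z);ph=np.arctan2(y,z)
        b=r>45
        print('lever',s,'n',k.sum(),'theta med(r 35-68)',np.median(ph[(r>35)&(r<68)])+.35 if ((r>35)&(r<68)).any() else None,'knob(r>72)',np.median(ph[r>72])+.35 if (r>72).any() else None,'rmax',r.max().round(1), 'knob rk',np.median(Q[r>72],0).round(1) if (r>72).any() else '')
def modtop(c,T=None):
    hsv=cv2.cvtColor(c['pixels'],cv2.COLOR_BGR2HSV);m=cv2.inRange(hsv,(22,100,80),(36,255,255))
    v,u=np.nonzero(m);P=rk(bydepth(c,np.c_[u,v],T));k=(c['depth'][v,u]>0)&(abs(P[:,0])<25)&(abs(P[:,1])<62)&(P[:,2]>105)&(P[:,2]<140);P=P[k]
    for a,b in ((-62,-35),(-35,0),(0,35),(35,62)):
        q=P[(P[:,1]>a)&(P[:,1]<b)]
        if len(q)>10: print(' top z',a,b,np.percentile(q[:,2],[50,90,97]).round(1),'X',np.percentile(q[:,0],[3,97]).round(1))
    print(' Y ext',P[:,1].min(),P[:,1].max())
E
python3 - <<'E'
from lev import *
for f in ('s5','d5'):
    c=np.load(f'pics/{f}.png.npz');print(f);lever(c);modtop(c)
c=np.load('pics/w5.png.npz');T=np.load('pics/w5T.npy');print('w5');lever(c,T);modtop(c,T)
rel(wd(0,172,180),-7.15);rel(wd(0,172,133),-7.15)
E
```

```text
s5
lever 1 n 129 theta med(r 35-68) 1.0736301545897362 knob(r>72) 1.10893833449413 rmax 89.8 knob rk [  3.7 142.7 135.3]
lever -1 n 184 theta med(r 35-68) 1.1232185981678267 knob(r>72) 1.1286692341427313 rmax 87.6 knob rk [   2.9 -140.6  132.1]
 top z -62 -35 [126.6 129.2 130. ] X [-8.1 10.7]
 top z -35 0 [126.9 129.5 130.6] X [-8.8  9.8]
 top z 0 35 [126.1 129.5 130.3] X [-8.2  9.1]
 top z 35 62 [126.  129.4 130.2] X [-8.6  8.2]
 Y ext -55.13759977457377 55.505626285134014
d5
lever 1 n 82 theta med(r 35-68) 1.0971793119556743 knob(r>72) 1.0973697950785795 rmax 86.5 knob rk [ -2.5 138.8 132.8]
lever -1 n 51 theta med(r 35-68) None knob(r>72) 1.1635538078032421 rmax 90.5 knob rk [  -2.9 -146.9  132.3]
 top z -62 -35 [126.1 130.6 131.6] X [-8.7  2.3]
 top z -35 0 [127.6 130.3 130.8] X [-9.   5.3]
 top z 0 35 [127.2 129.4 130.6] X [-9.2  2.7]
 top z 35 62 [128.  129.8 130.7] X [-8.3  6.3]
 Y ext -55.93813232245175 56.469317867655946
w5
lever 1 n 1705 theta med(r 35-68) 1.0697976167228767 knob(r>72) 1.0785901565081053 rmax 84.3 knob rk [ -0.2 137.  133.8]
 top z -62 -35 [128.3 129.2 129.6] X [-8.   7.1]
 top z -35 0 [128.2 129.1 129.5] X [-8.4  7. ]
 top z 0 35 [128.1 129.  129.3] X [-8.7  6.2]
 top z 35 62 [127.8 128.8 129.2] X [-8.9  6.1]
 Y ext -55.097153706092925 55.68965445436311
t 13.07 pos [542.4  96.5 275.5] head -7.16 F [ 0.1  0.1 -0.7] | shift [ 95.9 173.4  -1.3] turn -0.0064539815972466386 q6 12.2 w -0.001
t 13.07 pos [542.4  96.5 275.5] head -7.16 F [ 0.1  0.1 -0.7] | shift [142.9 173.4  -0.6] turn -0.0064539815972466386 q6 12.2 w -0.001
```

Call:
play_rows --plan '[[[0,0.03,0],0,0],[[0,0.035,0],0,0],[[0,0.035,0],0,0],[[0.01,0.035,0],0,0],[[0.02,0.025,0],0,0],[[0.03,0.004,0],0,0],[[0.03,0,0],0,0],[[0.02,0,0],0,0],[[0,0,0],0,0]]'

```text
time: 14.2
position: [556.3, 263.4, 150.6]
ee_rot: [[-0.032, 0.125, 0.992], [-0.002, 0.992, -0.125], [-0.999, -0.006, -0.031]]
contact_force: [-0.0, -0.9, -0.4]
gripper_width: -0.002
```

```bash
python3 - <<'E'
from lev import *
s=ctrl.observe();print(rk(s['position']).round(1),s['ee_rot'][2].round(4))
rel(wd(0,170,136),-7.15)
c=save('scene','s6.png')
a=cv2.imread('pics/s6.png')[180:345,280:480];cv2.imwrite('pics/s6z.png',cv2.resize(a,None,fx=4,fy=3.6))
c=save('wrist','w6.png')
E
```

```text
[[ -4.3 165.7 150.6]] [-0.9995 -0.0061 -0.0312]
t 14.2 pos [556.3 263.4 150.6] head -7.19 F [-0.  -0.9 -0.4] | shift [14.4  4.4  4.7] turn -0.04327513697430163 q6 27.7 w -0.002
```

View pics/s6z.png

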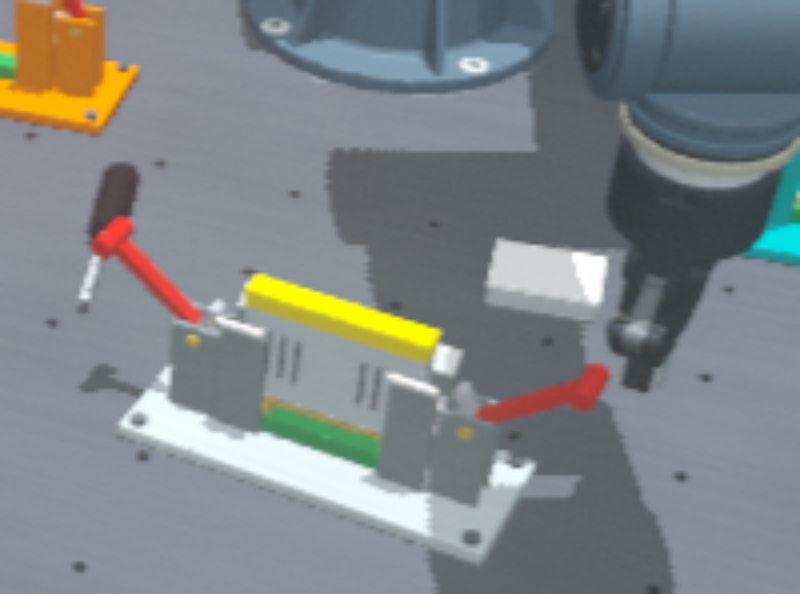

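View pics/w6.png

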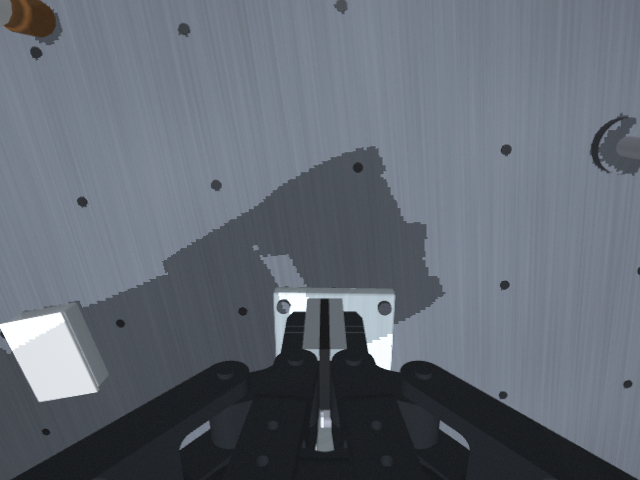

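Call:
play_rows --plan '[[[0.006,0,0.002],0,0],[[0.006,0,0.002],0,0],[[0.002,-0.002,0],0,0],[[0,-0.003,0],0,0],[[0,-0.003,0],0,0]]'

```text
time: 14.92
position: [561.4, 255.4, 140.0]
ee_rot: [[-0.025, 0.126, 0.992], [0.001, 0.992, -0.126], [-1.0, -0.002, -0.025]]
contact_force: [-0.3, 9.3, 2.7]
gripper_width: -0.002
```

```bash
cat > arc.py <<'E'
from lev import *
import sys
def go(s,off=18,zo=3,dth=0.06,th=None):
    st=ctrl.observe();p=rk(st['position'])[0];R=np.array(st['ee_rot'])
    F=st['contact_force'];Fr=[round(float(F[:2]@ex),1),round(float(F[:2]@ey),1),round(float(F[2]),1)]
    sy=(p[1]*s-off-84)/80; thn=np.arcsin(np.clip(sy,-1,1))+.35
    zi=74+80*np.cos(thn-.35)+zo
    print('t',round(st['time'],2),'rack pos',p.round(1),'F(X,Y,z)',Fr,'theta_if_contact',round(thn,3),'z ideal',round(zi,1),'zerr',round(p[2]-zi,1))
    t=thn
    for k in range(8):
        y0,z0=84+80*np.sin(t-.35),74+80*np.cos(t-.35);t2=t-dth;y1,z1=84+80*np.sin(t2-.35),74+80*np.cos(t2-.35)
        d=R.T@(np.r_[(y1-y0)*s*ey,z1-z0]);print('  ',round(t2,3),d.round(1));t=t2
go(int(sys.argv[1]))
E
python3 arc.py 1
```

```text
t 14.93 rack pos [  1.7 158.4 140. ] F(X,Y,z) [-1.5, 9.1, 2.7] theta_if_contact 1.132 z ideal 133.8 zerr 6.3
   1.072 [-3.3 -3.5 -0.1]
   1.012 [-3.1 -3.7 -0.1]
   0.952 [-2.8 -3.9 -0.1]
   0.892 [-2.6 -4.  -0.1]
   0.832 [-2.3 -4.2 -0.1]
   0.772 [-2.1 -4.3 -0. ]
   0.712 [-1.8 -4.4 -0. ]
   0.652 [-1.6 -4.5 -0. ]
```

Call:
play_rows --plan '[[[-0.002,-0.004,0],0,0],[[-0.002,-0.004,0],0,0],[[-0.002,-0.004,0],0,0]]'

```text
time: 15.3
position: [560.6, 246.4, 148.8]
ee_rot: [[-0.021, 0.126, 0.992], [0.009, 0.992, -0.126], [-1.0, 0.006, -0.021]]
contact_force: [-1.1, 5.8, 3.0]
gripper_width: 0.001
```

```bash
sed -i 's/off=18/off=20.5/' arc.py; python3 arc.py 1
```

```text
t 15.3 rack pos [  2.  149.4 148.8] F(X,Y,z) [-1.8, 5.6, 3.0] theta_if_contact 0.946 z ideal 143.2 zerr 5.6
   0.886 [-2.6 -4.  -0. ]
   0.826 [-2.4 -4.2 -0. ]
   0.766 [-2.1 -4.3 -0. ]
   0.706 [-1.8 -4.4 -0. ]
   0.646 [-1.6 -4.5 -0. ]
   0.586 [-1.3 -4.6 -0. ]
   0.526 [-1.  -4.7 -0. ]
   0.466 [-0.7 -4.7 -0. ]
```

Call:
play_rows --plan '[[[0.001,-0.003,0],0,0],[[0.001,-0.004,0],0,0]]'

```text
time: 15.55
position: [560.5, 243.2, 150.4]
ee_rot: [[-0.015, 0.127, 0.992], [0.017, 0.992, -0.126], [-1.0, 0.015, -0.017]]
contact_force: [-5.9, 15.5, 14.4]
gripper_width: -0.003
```

```bash
python3 arc.py 1|head -3
```

```text
t 15.55 rack pos [  2.4 146.2 150.4] F(X,Y,z) [-7.8, 14.6, 14.4] theta_if_contact 0.899 z ideal 145.3 zerr 5.2
   0.839 [-2.4 -4.1 -0. ]
   0.779 [-2.2 -4.3 -0. ]
```

Call:
play_rows --plan '[[[-0.001,0.004,0],0,0],[[0.001,0.005,0],0,0],[[0.005,0,0],0,0],[[0.006,0,0],0,0]]'

```text
time: 16.05
position: [561.7, 252.6, 139.6]
ee_rot: [[-0.014, 0.126, 0.992], [0.017, 0.992, -0.126], [-1.0, 0.015, -0.016]]
contact_force: [0.6, 0.0, 0.7]
gripper_width: -0.002
```

```bash
python3 arc.py 1|head -3; python3 - <<'E'
from lev import *
c=save('scene','s7.png');lever(c)
c=save('side','d7.png');lever(c)
a=cv2.imread('pics/s7.png')[200:320,360:480];cv2.imwrite('pics/s7z.png',cv2.resize(a,None,fx=5,fy=5))
E
```

```text
t 16.05 rack pos [  2.4 155.6 139.6] F(X,Y,z) [0.5, 0.1, 0.7] theta_if_contact 1.043 z ideal 138.5 zerr 1.1
   0.983 [-3.  -3.7 -0. ]
   0.923 [-2.8 -3.9 -0. ]
lever 1 n 133 theta med(r 35-68) 0.9262155562676593 knob(r>72) 0.9224258892831606 rmax 89.3 knob rk [ 10.2 129.8 144.5]
lever -1 n 181 theta med(r 35-68) 1.1270444651848335 knob(r>72) 1.13654093202378 rmax 87.6 knob rk [   3.3 -141.3  131.6]
lever 1 n 83 theta med(r 35-68) 0.90061223153893 knob(r>72) 0.919073771156963 rmax 86.9 knob rk [ -1.7 127.3 142.7]
lever -1 n 42 theta med(r 35-68) None knob(r>72) 1.1896742579422166 rmax 92.1 knob rk [  -3.1 -147.8  131.6]
```

View pics/s7z.png

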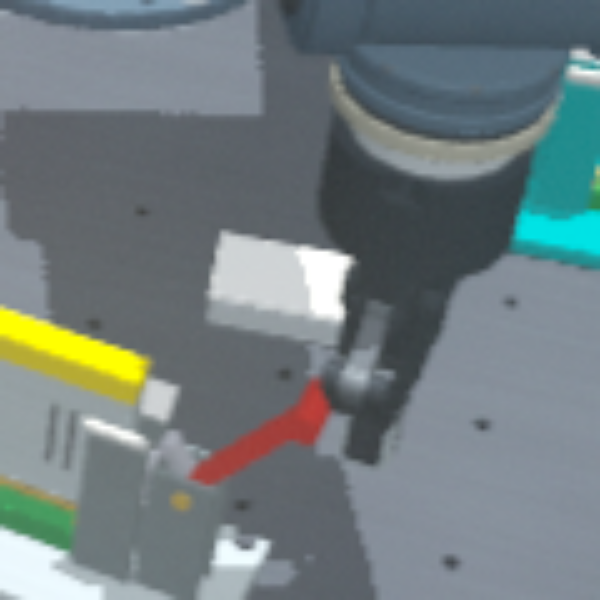

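Call:
play_rows --plan '[[[-0.002,-0.004,0],0,0],[[-0.001,-0.003,0],0,0],[[-0.002,-0.003,0],0,0]]'

```text
time: 16.52
position: [560.1, 241.9, 144.2]
ee_rot: [[-0.016, 0.127, 0.992], [0.017, 0.992, -0.127], [-1.0, 0.015, -0.018]]
contact_force: [-0.1, 3.2, 0.5]
gripper_width: 0.005
```

```bash
python3 arc.py 1|head -4
```

```text
t 16.52 rack pos [  2.2 144.9 144.2] F(X,Y,z) [-0.5, 3.2, 0.5] theta_if_contact 0.879 z ideal 146.1 zerr -1.9
   0.819 [-2.4 -4.2 -0. ]
   0.759 [-2.1 -4.3 -0. ]
   0.699 [-1.8 -4.4 -0. ]
```

Contact at 3 N, as expected. I'll follow the arc.

Call:
play_rows --plan '[[[-0.0022,-0.004,0],0,0],[[-0.002,-0.004,0],0,0],[[-0.0018,-0.004,0],0,0]]'

```text
time: 16.9
position: [558.7, 230.1, 151.5]
ee_rot: [[-0.014, 0.127, 0.992], [0.019, 0.992, -0.127], [-1.0, 0.017, -0.017]]
contact_force: [-1.9, 4.4, 3.5]
gripper_width: -0.001
```

```bash
python3 arc.py 1|head -4
```

```text
t 16.9 rack pos [  2.3 133.  151.5] F(X,Y,z) [-2.4, 4.1, 3.5] theta_if_contact 0.714 z ideal 151.8 zerr -0.3
   0.654 [-1.7 -4.5 -0. ]
   0.594 [-1.4 -4.6 -0. ]
   0.534 [-1.1 -4.7 -0. ]
```

Call:
play_rows --plan '[[[-0.0012,-0.0045,0],0,0],[[-0.001,-0.0045,0],0,0],[[-0.0007,-0.0045,0],0,0]]'

```text
time: 17.27
position: [557.7, 216.2, 155.6]
ee_rot: [[-0.012, 0.127, 0.992], [0.02, 0.992, -0.126], [-1.0, 0.019, -0.014]]
contact_force: [0.5, 3.6, 2.6]
gripper_width: 0.002
```

```bash
python3 arc.py 1|head -4
```

```text
t 17.27 rack pos [  2.9 119.  155.6] F(X,Y,z) [0.0, 3.6, 2.6] theta_if_contact 0.533 z ideal 155.7 zerr -0.1
   0.473 [-0.8 -4.7 -0. ]
   0.413 [-0.5 -4.8  0. ]
   0.353 [-0.2 -4.8  0. ]
```

Call:
play_rows --plan '[[[-0.0005,-0.004,0],0,0],[[-0.0003,-0.004,0],0,0],[[-0.0002,-0.003,0],0,0]]'

```text
time: 17.65
position: [556.3, 204.0, 156.3]
ee_rot: [[-0.012, 0.127, 0.992], [0.02, 0.992, -0.127], [-1.0, 0.018, -0.014]]
contact_force: [0.5, 3.1, 3.2]
gripper_width: 0.001
```

```bash
python3 arc.py 1|head -5
```

```text
t 17.65 rack pos [  3.1 106.8 156.3] F(X,Y,z) [0.1, 3.2, 3.2] theta_if_contact 0.379 z ideal 157.0 zerr -0.6
   0.319 [-0.1 -4.8  0. ]
   0.259 [ 0.2 -4.8  0. ]
   0.199 [ 0.5 -4.8  0. ]
   0.139 [ 0.8 -4.7  0. ]
```

Call:
play_rows --plan '[[[0,-0.003,0],0,0],[[0.0002,-0.003,0],0,0]]'

```text
time: 17.9
position: [555.7, 198.0, 156.2]
ee_rot: [[-0.011, 0.127, 0.992], [0.02, 0.992, -0.127], [-1.0, 0.019, -0.014]]
contact_force: [-1.1, 7.9, 6.4]
gripper_width: -0.002
```

```bash
python3 arc.py 1|head -2
```

```text
t 17.9 rack pos [  3.2 100.7 156.2] F(X,Y,z) [-2.1, 7.7, 6.4] theta_if_contact 0.303 z ideal 156.9 zerr -0.7
   0.243 [ 0.3 -4.8  0. ]
```

Call:
play_rows --plan '[[[0.0003,-0.003,0],0,0],[[0.0003,-0.003,0],0,0]]'

```text
time: 18.15
position: [555.2, 193.2, 156.4]
ee_rot: [[-0.01, 0.127, 0.992], [0.023, 0.992, -0.127], [-1.0, 0.022, -0.013]]
contact_force: [-1.6, 8.9, 5.8]
gripper_width: -0.002
```

```bash
python3 arc.py 1|head -2
```

```text
t 18.15 rack pos [  3.3  95.9 156.4] F(X,Y,z) [-2.7, 8.7, 5.8] theta_if_contact 0.243 z ideal 156.5 zerr -0.1
   0.183 [ 0.6 -4.8  0. ]
```

Call:
play_rows --plan '[[[0.0005,-0.003,0],0,0],[[0.0006,-0.003,0],0,0]]'

```text
time: 18.4
position: [554.6, 188.6, 156.2]
ee_rot: [[-0.008, 0.127, 0.992], [0.026, 0.992, -0.127], [-1.0, 0.025, -0.011]]
contact_force: [-1.0, 7.2, 6.7]
gripper_width: 0.002
```

```bash
python3 arc.py 1|head -2
```

```text
t 18.4 rack pos [  3.4  91.3 156.2] F(X,Y,z) [-1.9, 7.1, 6.7] theta_if_contact 0.184 z ideal 155.9 zerr 0.3
   0.124 [ 0.8 -4.7  0. ]
```

Call:
play_rows --plan '[[[0.0007,-0.003,0],0,0],[[0.0007,-0.003,0],0,0]]'

```text
time: 18.65
position: [554.2, 183.9, 155.6]
ee_rot: [[-0.006, 0.127, 0.992], [0.029, 0.991, -0.127], [-1.0, 0.028, -0.01]]
contact_force: [0.2, 7.5, 6.8]
gripper_width: -0.001
```

```bash
python3 arc.py 1|head -2
```

```text
t 18.65 rack pos [  3.5  86.6 155.6] F(X,Y,z) [-0.7, 7.5, 6.8] theta_if_contact 0.124 z ideal 155.0 zerr 0.7
   0.064 [ 1.1 -4.7  0. ]
```

Call:
play_rows --plan '[[[0.001,-0.003,0],0,0],[[0.001,-0.003,0],0,0]]'

```text
time: 18.9
position: [553.8, 179.1, 154.4]
ee_rot: [[-0.004, 0.127, 0.992], [0.032, 0.991, -0.127], [-0.999, 0.031, -0.008]]
contact_force: [-0.2, 7.5, 5.5]
gripper_width: 0.001
```

```bash
python3 arc.py 1|head -2
```

```text
t 18.9 rack pos [  3.7  81.8 154.4] F(X,Y,z) [-1.2, 7.4, 5.5] theta_if_contact 0.062 z ideal 153.7 zerr 0.7
   0.002 [ 1.4 -4.6  0. ]
```

Call:
play_rows --plan '[[[0.001,-0.002,0],0,0],[[0.001,-0.002,0],0,0]]'

```text
time: 19.15
position: [553.8, 176.2, 153.2]
ee_rot: [[-0.002, 0.127, 0.992], [0.034, 0.991, -0.127], [-0.999, 0.033, -0.007]]
contact_force: [-0.3, 7.2, 6.0]
gripper_width: -0.001
```

```bash
python3 arc.py 1|head -2
```

```text
t 19.15 rack pos [  4.   78.8 153.2] F(X,Y,z) [-1.2, 7.1, 6.0] theta_if_contact 0.024 z ideal 152.8 zerr 0.4
   -0.036 [ 1.5 -4.6  0. ]
```

Call:
play_rows --plan '[[[0.0007,-0.002,0],0,0]]'

```text
time: 19.27
position: [553.6, 174.7, 152.8]
ee_rot: [[-0.002, 0.127, 0.992], [0.035, 0.991, -0.127], [-0.999, 0.034, -0.006]]
contact_force: [-0.3, 8.1, 4.9]
gripper_width: 0.003
```

Call:
play_rows --plan '[[[0.0006,-0.002,0],0,0]]'

```text
time: 19.4
position: [553.4, 173.2, 152.5]
ee_rot: [[-0.001, 0.127, 0.992], [0.036, 0.991, -0.127], [-0.999, 0.035, -0.006]]
contact_force: [-0.4, 6.6, 5.4]
gripper_width: 0.001
```

Call:
play_rows --plan '[[[0.0004,-0.002,0],0,0]]'

```text
time: 19.52
position: [553.2, 171.7, 152.1]
ee_rot: [[-0.001, 0.127, 0.992], [0.037, 0.991, -0.127], [-0.999, 0.037, -0.006]]
contact_force: [0.3, 9.3, 3.3]
gripper_width: 0.003
```

```bash
python3 arc.py 1|head -2
```

```text
t 19.52 rack pos [  4.   74.3 152.1] F(X,Y,z) [-0.8, 9.2, 3.3] theta_if_contact -0.037 z ideal 151.1 zerr 1.1
   -0.097 [ 1.8 -4.5  0. ]
```

Call:
play_rows --plan '[[[0.0004,-0.0015,0],0,0]]'

```text
time: 19.65
position: [553.2, 171.4, 152.1]
ee_rot: [[0.0, 0.127, 0.992], [0.04, 0.991, -0.127], [-0.999, 0.039, -0.005]]
contact_force: [0.6, 16.2, 5.8]
gripper_width: -0.001
```

Call:
play_rows --plan '[[[0.0004,-0.0015,0],0,0]]'

```text
time: 19.77
position: [553.2, 171.5, 152.1]
ee_rot: [[0.001, 0.128, 0.992], [0.042, 0.991, -0.127], [-0.999, 0.042, -0.004]]
contact_force: [0.0, 14.8, 5.8]
gripper_width: -0.001
```

Call:
play_rows --plan '[[[0.0004,-0.0015,0],0,0]]'

```text
time: 19.9
position: [553.2, 171.5, 152.2]
ee_rot: [[0.002, 0.128, 0.992], [0.045, 0.991, -0.128], [-0.999, 0.045, -0.003]]
contact_force: [-0.1, 13.3, 5.4]
gripper_width: 0.001
```

```bash
python3 arc.py 1|head -2
```

```text
t 19.9 rack pos [  4.1  74.1 152.2] F(X,Y,z) [-1.7, 13.2, 5.4] theta_if_contact -0.039 z ideal 151.0 zerr 1.2
   -0.099 [ 1.8 -4.5  0. ]
```

The lever stopped with the force rising to about 15 N. I'll back off and check.

Call:
play_rows --plan '[[[0,0.006,0],0,0],[[-0.005,0.01,0],0,0],[[-0.03,0.002,0],0,0],[[-0.04,0,0],0,0],[[-0.03,-0.01,0],0,0],[[-0.01,-0.035,0],0,0],[[0,-0.04,0],0,0],[[0,-0.04,0],0,0]]'

```text
time: 20.9
position: [538.2, 59.8, 266.0]
ee_rot: [[-0.003, 0.123, 0.992], [0.039, 0.992, -0.123], [-0.999, 0.039, -0.008]]
contact_force: [-0.5, 0.2, 0.1]
gripper_width: 0.0
```

```bash
python3 - <<'E'
from lev import *
s=ctrl.observe();print(rk(s['position']).round(1),s['ee_rot'].round(3).tolist(),s['time'])
for n in ('scene','side'):
    c=save(n,n+'8.png');print(n);lever(c);modtop(c)
rel(wd(0,-172,200),-7.15)
a=cv2.imread('pics/scene8.png')[180:345,280:480];cv2.imwrite('pics/s8z.png',cv2.resize(a,None,fx=4,fy=3.6))
E
```

```text
[[  3.1 -38.6 266. ]] [[-0.003, 0.123, 0.992], [0.039, 0.992, -0.123], [-0.999, 0.039, -0.008]] 20.9
scene
lever 1 n 140 theta med(r 35-68) 0.07954722647359136 knob(r>72) 0.062278418749457554 rmax 89.7 knob rk [  4.8  60.2 154.9]
lever -1 n 186 theta med(r 35-68) 1.117827118465962 knob(r>72) 1.1298221297622644 rmax 87.4 knob rk [   3.6 -140.6  131.4]
 top z -62 -35 [127.6 130.9 131.5] X [-6.8 10.7]
 top z -35 0 [124.7 128.1 129.1] X [-7.5  9.4]
 top z 0 35 [122.3 125.5 126.6] X [-8.9 10.3]
 top z 35 62 [120.3 123.3 124.2] X [-8.5  9.1]
 Y ext -49.29311406305898 60.43667842759868
side
lever 1 n 44 theta med(r 35-68) -0.027104433392675265 knob(r>72) -0.013542257996494056 rmax 91.0 knob rk [ -2.4  54.1 154.1]
lever -1 n 48 theta med(r 35-68) None knob(r>72) 1.1634660804366492 rmax 91.0 knob rk [  -2.8 -146.6  131.9]
 top z -62 -35 [125.8 131.1 132.2] X [-8.5  2.4]
 top z -35 0 [126.4 128.8 129.2] X [-8.2  6. ]
 top z 0 35 [123.8 126.6 127.2] X [-8.8  4.4]
 top z 35 62 [121.2 123.  124.2] X [-9.6  4.2]
 Y ext -54.97664454171911 61.54884671774471
t 21.0 pos [538.1  58.1 265.9] head -7.23 F [0.8 0.  0.5] | shift [  60.9 -134.1   -2.5] turn -0.08330522733552925 q6 6.5 w -0.002
```

View pics/s8z.png

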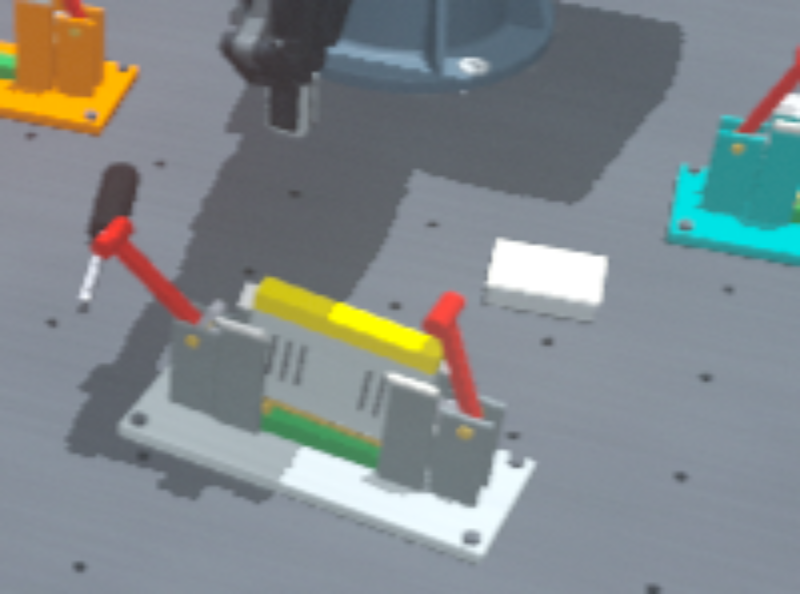

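The far end is drawn down about 7 mm, and its lever is at roughly 0. Now the other lever.

Call:
play_rows --plan '[[[0,-0.03,0],0,0],[[0,-0.04,0],0,0],[[0.01,-0.035,0],0,0],[[0.025,-0.015,0],0,0],[[0.03,0,0],0,0],[[0.03,0,0],0,0],[[0.01,0,0],0,0],[[0,0,0],0,0]]'

```text
time: 22.0
position: [523.5, -58.1, 155.1]
ee_rot: [[-0.004, 0.125, 0.992], [0.037, 0.991, -0.125], [-0.999, 0.036, -0.009]]
contact_force: [0.7, -0.2, -0.6]
gripper_width: -0.004
```

```bash
python3 - <<'E'
from lev import *
s=ctrl.observe();print(rk(s['position']).round(1),s['ee_rot'][2].round(3))
rel(wd(0,-168,135),-7.15)
a=save('side','d9.png')['pixels'][150:300,270:400];cv2.imwrite('pics/d9z.png',cv2.resize(a,None,fx=4.5,fy=4))
a=save('scene','s9.png')['pixels'][180:345,240:440];cv2.imwrite('pics/s9z.png',cv2.resize(a,None,fx=4,fy=3.6))
E
```

```text
[[   3.2 -157.4  155.1]] [-0.999  0.036 -0.009]
t 22.0 pos [523.5 -58.1 155.1] head -7.18 F [ 0.7 -0.2 -0.6] | shift [ 19.7 -11.3  -3. ] turn -0.025940026755421286 q6 -6.6 w -0.004
```

View pics/s9z.png

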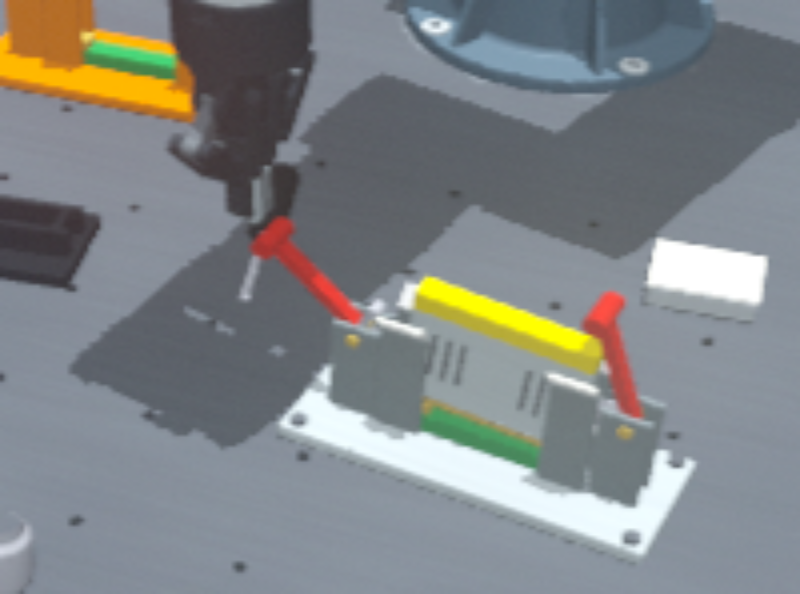

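Call:
play_rows --plan '[[[0,-0.008,-0.001],0,0],[[0,-0.006,-0.001],0,0],[[0.007,0,0],0,0],[[0.008,0,0],0,0],[[0.003,0,0],0,0]]'

```text
time: 22.72
position: [520.7, -72.6, 138.3]
ee_rot: [[0.001, 0.126, 0.992], [0.035, 0.991, -0.125], [-0.999, 0.035, -0.003]]
contact_force: [0.5, -0.8, 0.1]
gripper_width: 0.004
```

```bash
python3 arc.py -1|head -2
```

```text
t 22.73 rack pos [   2.2 -172.2  138.3] F(X,Y,z) [0.6, -0.7, 0.1] theta_if_contact 1.358 z ideal 119.7 zerr 18.6
   1.298 [-3.9  2.8 -0. ]
```

Call:
play_rows --plan '[[[0.003,0.003,0],0,0],[[0.001,0.003,0],0,0],[[-0.001,0.003,0],0,0],[[-0.002,0.0025,0],0,0]]'

```text
time: 23.22
position: [522.2, -60.5, 137.2]
ee_rot: [[0.0, 0.125, 0.992], [0.035, 0.992, -0.125], [-0.999, 0.035, -0.004]]
contact_force: [-2.0, -4.2, 2.4]
gripper_width: 0.001
```

```bash
python3 arc.py -1|head -4
```

```text
t 23.23 rack pos [   2.1 -160.   137.2] F(X,Y,z) [-1.5, -4.5, 2.4] theta_if_contact 1.116 z ideal 134.7 zerr 2.6
   1.056 [-3.1  3.7 -0. ]
   0.996 [-2.9  3.8 -0. ]
   0.936 [-2.6  4.  -0. ]
```

Call:
play_rows --plan '[[[-0.0018,0.0035,0],0,0],[[-0.002,0.0037,0],0,0],[[-0.002,0.0038,0],0,0]]'

```text
time: 23.6
position: [523.5, -52.0, 145.6]
ee_rot: [[0.001, 0.124, 0.992], [0.03, 0.992, -0.124], [-1.0, 0.029, -0.003]]
contact_force: [-4.6, -7.9, 5.3]
gripper_width: 0.002
```

```bash
python3 arc.py -1|head -4
```

```text
t 23.6 rack pos [   2.4 -151.4  145.6] F(X,Y,z) [-3.6, -8.4, 5.3] theta_if_contact 0.976 z ideal 141.8 zerr 3.8
   0.916 [-2.6  4.  -0. ]
   0.856 [-2.3  4.2 -0. ]
   0.796 [-2.1  4.3 -0. ]
```

Call:
play_rows --plan '[[[0.001,-0.005,0],0,0],[[0.003,-0.002,0],0,0],[[0.003,0.003,0],0,0],[[-0.001,0.004,0],0,0],[[-0.002,0.003,0],0,0]]'

```text
time: 24.22
position: [524.1, -49.0, 141.7]
ee_rot: [[0.001, 0.124, 0.992], [0.029, 0.992, -0.124], [-1.0, 0.029, -0.003]]
contact_force: [-1.3, -7.7, 5.1]
gripper_width: -0.001
```

```bash
python3 arc.py -1|head -4
```

```text
t 24.23 rack pos [   2.6 -148.3  141.7] F(X,Y,z) [-0.3, -7.8, 5.1] theta_if_contact 0.929 z ideal 144.0 zerr -2.3
   0.869 [-2.4  4.2 -0. ]
   0.809 [-2.1  4.3 -0. ]
   0.749 [-1.9  4.4 -0. ]
```

Call:
play_rows --plan '[[[-0.0022,0.004,0],0,0],[[-0.002,0.004,0],0,0],[[-0.0018,0.004,0],0,0]]'

```text
time: 24.6
position: [525.5, -38.1, 149.4]
ee_rot: [[0.001, 0.122, 0.992], [0.025, 0.992, -0.122], [-1.0, 0.025, -0.002]]
contact_force: [-3.2, -4.7, 3.9]
gripper_width: -0.0
```

```bash
python3 arc.py -1|head -4
```

```text
t 24.6 rack pos [   2.7 -137.3  149.4] F(X,Y,z) [-2.6, -5.0, 3.9] theta_if_contact 0.773 z ideal 149.9 zerr -0.5
   0.713 [-1.7  4.5  0. ]
   0.653 [-1.5  4.6  0. ]
   0.593 [-1.2  4.7  0. ]
```

Call:
play_rows --plan '[[[-0.0014,0.0042,0],0,0],[[-0.0012,0.0043,0],0,0],[[-0.001,0.0043,0],0,0],[[-0.0007,0.0043,0],0,0]]'

```text
time: 25.1
position: [528.3, -21.2, 155.7]
ee_rot: [[0.002, 0.122, 0.993], [0.023, 0.992, -0.122], [-1.0, 0.023, -0.0]]
contact_force: [-0.2, -3.2, 3.1]
gripper_width: 0.001
```

```bash
python3 arc.py -1|head -4
```

```text
t 25.1 rack pos [   3.3 -120.2  155.7] F(X,Y,z) [0.2, -3.2, 3.1] theta_if_contact 0.547 z ideal 155.5 zerr 0.3
   0.487 [-0.7  4.7  0. ]
   0.427 [-0.4  4.8  0. ]
   0.367 [-0.1  4.8  0. ]
```

Call:
play_rows --plan '[[[-0.0004,0.0035,0],0,0],[[-0.0003,0.0035,0],0,0],[[-0.0001,0.003,0],0,0]]'

```text
time: 25.48
position: [529.8, -10.5, 156.9]
ee_rot: [[0.003, 0.121, 0.993], [0.023, 0.992, -0.121], [-1.0, 0.023, 0.0]]
contact_force: [-1.0, -7.1, 5.3]
gripper_width: -0.001
```

```bash
python3 arc.py -1|head -2
```

```text
t 25.48 rack pos [   3.5 -109.4  156.9] F(X,Y,z) [-0.1, -7.1, 5.3] theta_if_contact 0.411 z ideal 156.8 zerr 0.0
   0.351 [-0.   4.8  0. ]
```

Call:
play_rows --plan '[[[0,0.003,0],0,0],[[0.0001,0.003,0],0,0]]'

```text
time: 25.72
position: [530.6, -5.2, 157.4]
ee_rot: [[0.003, 0.121, 0.993], [0.021, 0.992, -0.121], [-1.0, 0.021, 0.001]]
contact_force: [-2.2, -8.5, 4.9]
gripper_width: -0.0
```

```bash
python3 arc.py -1|head -2
```

```text
t 25.73 rack pos [   3.7 -104.   157.4] F(X,Y,z) [-1.1, -8.7, 4.9] theta_if_contact 0.344 z ideal 157.0 zerr 0.4
   0.284 [0.3 4.8 0. ]
```

Call:
play_rows --plan '[[[0.0004,0.003,0],0,0],[[0.0004,0.003,0],0,0],[[0.0005,0.003,0],0,0]]'

```text
time: 26.1
position: [532.0, 2.4, 157.2]
ee_rot: [[0.004, 0.12, 0.993], [0.017, 0.993, -0.12], [-1.0, 0.018, 0.002]]
contact_force: [-2.3, -8.2, 5.1]
gripper_width: 0.001
```

```bash
python3 arc.py -1|head -2
```

```text
t 26.1 rack pos [  4.  -96.3 157.2] F(X,Y,z) [-1.3, -8.4, 5.1] theta_if_contact 0.248 z ideal 156.6 zerr 0.6
   0.188 [0.7 4.7 0. ]
```

Call:
play_rows --plan '[[[0.0006,0.003,0],0,0],[[0.0007,0.003,0],0,0],[[0.0007,0.003,0],0,0]]'

```text
time: 26.48
position: [533.3, 10.2, 156.1]
ee_rot: [[0.004, 0.12, 0.993], [0.014, 0.993, -0.12], [-1.0, 0.015, 0.002]]
contact_force: [-1.1, -7.1, 5.6]
gripper_width: 0.002
```

```bash
python3 arc.py -1|head -2
```

```text
t 26.48 rack pos [  4.4 -88.4 156.1] F(X,Y,z) [-0.2, -7.2, 5.6] theta_if_contact 0.148 z ideal 155.4 zerr 0.8
   0.088 [1.2 4.7 0. ]
```

Call:
play_rows --plan '[[[0.001,0.003,0],0,0],[[0.001,0.0025,0],0,0]]'

```text
time: 26.72
position: [534.2, 15.0, 154.7]
ee_rot: [[0.005, 0.12, 0.993], [0.012, 0.993, -0.12], [-1.0, 0.013, 0.003]]
contact_force: [-1.1, -6.6, 5.6]
gripper_width: -0.003
```

```bash
python3 arc.py -1|head -2
```

```text
t 26.73 rack pos [  4.7 -83.6 154.7] F(X,Y,z) [-0.2, -6.7, 5.6] theta_if_contact 0.085 z ideal 154.2 zerr 0.4
   0.025 [1.5 4.6 0. ]
```

Call:
play_rows --plan '[[[0.0008,0.002,0],0,0],[[0.0007,0.002,0],0,0]]'

```text
time: 26.98
position: [534.8, 18.3, 153.6]
ee_rot: [[0.005, 0.12, 0.993], [0.011, 0.993, -0.12], [-1.0, 0.011, 0.003]]
contact_force: [-2.0, -6.8, 5.4]
gripper_width: -0.0
```

```bash
python3 arc.py -1|head -2
```

```text
t 26.98 rack pos [  4.9 -80.1 153.6] F(X,Y,z) [-1.2, -7.0, 5.4] theta_if_contact 0.04 z ideal 153.2 zerr 0.4
   -0.02 [1.6 4.5 0. ]
```

Call:
play_rows --plan '[[[0.0007,0.002,0],0,0]]'

```text
time: 27.1
position: [535.1, 20.0, 153.1]
ee_rot: [[0.005, 0.12, 0.993], [0.01, 0.993, -0.12], [-1.0, 0.011, 0.004]]
contact_force: [-1.4, -6.7, 5.4]
gripper_width: -0.003
```

Call:
play_rows --plan '[[[0.0006,0.002,0],0,0]]'

```text
time: 27.22
position: [535.3, 21.8, 152.7]
ee_rot: [[0.005, 0.12, 0.993], [0.009, 0.993, -0.12], [-1.0, 0.01, 0.004]]
contact_force: [-2.5, -7.2, 5.5]
gripper_width: -0.001
```

Call:
play_rows --plan '[[[0.0006,0.002,0],0,0]]'

```text
time: 27.35
position: [535.5, 23.4, 152.3]
ee_rot: [[0.005, 0.12, 0.993], [0.009, 0.993, -0.12], [-1.0, 0.009, 0.004]]
contact_force: [-1.9, -7.1, 4.7]
gripper_width: -0.0
```

Call:
play_rows --plan '[[[0.0005,0.0015,0],0,0]]'

```text
time: 27.48
position: [535.7, 24.4, 152.0]
ee_rot: [[0.004, 0.119, 0.993], [0.007, 0.993, -0.119], [-1.0, 0.008, 0.004]]
contact_force: [-4.0, -15.0, 8.8]
gripper_width: 0.001
```

Call:
play_rows --plan '[[[0.0004,0.0015,0],0,0]]'

```text
time: 27.6
position: [535.7, 24.5, 152.1]
ee_rot: [[0.004, 0.119, 0.993], [0.004, 0.993, -0.119], [-1.0, 0.005, 0.004]]
contact_force: [-3.9, -18.3, 10.0]
gripper_width: 0.003
```

Call:
play_rows --plan '[[[0.0004,0.0015,0],0,0]]'

```text
time: 27.72
position: [535.7, 24.4, 152.1]
ee_rot: [[0.003, 0.118, 0.993], [0.001, 0.993, -0.118], [-1.0, 0.002, 0.003]]
contact_force: [-4.8, -17.4, 10.3]
gripper_width: -0.004
```

```bash
python3 arc.py -1|head -2
```

```text
t 27.73 rack pos [  5.  -74.  152.1] F(X,Y,z) [-2.6, -17.8, 10.3] theta_if_contact -0.042 z ideal 150.9 zerr 1.1
   -0.102 [2.  4.4 0. ]
```

Call:
play_rows --plan '[[[0,-0.006,0],0,0],[[-0.005,-0.01,0],0,0],[[-0.025,0,0],0,0],[[-0.03,0.01,-0.001],0,0],[[-0.01,0.035,-0.002],0,0],[[0,0.04,0],0,0],[[0,0.04,0],0,0],[[0,0.035,0],0,0],[[0,0.015,0],0,0],[[0,0,0],0,0]]'

```text
time: 28.98
position: [550.8, 185.9, 225.4]
ee_rot: [[0.0, 0.121, 0.993], [0.007, 0.993, -0.121], [-1.0, 0.007, -0.001]]
contact_force: [-0.7, 0.4, 0.9]
gripper_width: -0.002
```

```bash
python3 - <<'E'
from lev import *
s=ctrl.observe();print(rk(s['position']).round(1),s['ee_rot'][2].round(3),s['time'])
for n in ('scene','side'):
    c=save(n,n+'10.png');print(n);lever(c);modtop(c)
rel(wd(0,100,156),-7.15)
E
```

```text
[[-1.000e-01  8.810e+01  2.254e+02]] [-1.     0.007 -0.001] 28.975
scene
lever 1 n 155 theta med(r 35-68) 0.12396386726885372 knob(r>72) 0.10115600882611447 rmax 89.4 knob rk [  6.5  63.6 156. ]
lever -1 n 103 theta med(r 35-68) -0.005576785633297221 knob(r>72) 9.519963468762604e-06 rmax 89.6 knob rk [  4.1 -54.5 154.8]
 top z -62 -35 [119.6 121.5 122.4] X [-7.9 10.6]
 top z -35 0 [119.1 122.2 123.6] X [-7.6 10.1]
 top z 0 35 [119.5 122.5 123.9] X [-8.  9.]
 top z 35 62 [119.2 122.7 123.5] X [-9.1  9.3]
 Y ext -55.45056569907099 53.73832923890001
side
lever 1 n 52 theta med(r 35-68) 0.007008210151573213 knob(r>72) 0.031990526394069796 rmax 90.9 knob rk [ -2.1  57.7 155. ]
lever -1 n 92 theta med(r 35-68) 0.06142200428389377 knob(r>72) 0.07947618145761648 rmax 88.2 knob rk [ -0.9 -61.6 153.6]
 top z -35 0 [120.4 123.2 125.1] X [-6.9  5.7]
 top z 0 35 [121.2 123.  124.1] X [-8.9  4.6]
 top z 35 62 [121.2 123.  124.1] X [-7.6  4. ]
 Y ext -47.69109041431224 54.060352343505855
t 29.07 pos [550.9 184.8 225.4] head -7.02 F [-0.5 -0.9 -0.2] | shift [69.5 12.5 -0. ] turn 0.13048174138043578 q6 20.7 w -0.002
```

Call:
play_rows --plan '[[[0,0.007,0],0,0],[[0.01,0.008,0],0,0],[[0.02,0,0],0,0],[[0.02,0,0],0,0],[[0.01,0,0],0,0],[[0.003,0,0],0,0]]'

```text
time: 29.82
position: [553.0, 199.5, 159.1]
ee_rot: [[-0.0, 0.125, 0.992], [0.006, 0.992, -0.125], [-1.0, 0.006, -0.001]]
contact_force: [-0.4, -0.2, 0.3]
gripper_width: -0.001
```

```bash
python3 arc.py 1|head -2
```

```text
t 29.82 rack pos [  0.4 101.8 159.1] F(X,Y,z) [-0.4, -0.3, 0.3] theta_if_contact 0.317 z ideal 157.0 zerr 2.2
   0.257 [ 0.3 -4.8  0. ]
```

Call:
play_rows --plan '[[[0.0015,-0.004,0],0,0],[[0.0015,-0.004,0],0,0],[[0.001,-0.003,0],0,0],[[0.0005,-0.003,0],0,0]]'

```text
time: 30.32
position: [551.8, 184.8, 155.6]
ee_rot: [[0.002, 0.125, 0.992], [0.007, 0.992, -0.125], [-1.0, 0.007, 0.001]]
contact_force: [1.2, 1.1, -0.1]
gripper_width: 0.001
```

Call:
play_rows --plan '[[[0.0004,-0.002,0],0,0],[[0.0005,-0.002,0],0,0]]'

```text
time: 30.58
position: [551.4, 180.4, 154.9]
ee_rot: [[0.003, 0.126, 0.992], [0.007, 0.992, -0.126], [-1.0, 0.007, 0.002]]
contact_force: [0.3, 0.4, 1.2]
gripper_width: -0.001
```

```bash
python3 arc.py 1|head -2
```

```text
t 30.57 rack pos [  1.1  82.8 154.9] F(X,Y,z) [0.3, 0.4, 1.2] theta_if_contact 0.075 z ideal 154.0 zerr 0.9
   0.015 [ 1.4 -4.6  0. ]
```

Call:
play_rows --plan '[[[0.0005,-0.002,0],0,0],[[0.0005,-0.0015,0],0,0]]'

```text
time: 30.82
position: [550.9, 176.8, 153.9]
ee_rot: [[0.003, 0.126, 0.992], [0.007, 0.992, -0.126], [-1.0, 0.007, 0.002]]
contact_force: [-0.1, 1.0, 1.0]
gripper_width: -0.001
```

Call:
play_rows --plan '[[[0.0005,-0.0015,0],0,0],[[0.0004,-0.0015,0],0,0]]'

```text
time: 31.08
position: [550.9, 175.1, 153.5]
ee_rot: [[0.004, 0.126, 0.992], [0.01, 0.992, -0.126], [-1.0, 0.01, 0.003]]
contact_force: [-1.2, 6.1, 2.1]
gripper_width: 0.002
```

```bash
python3 arc.py 1|head -2
```

```text
t 31.07 rack pos [  1.3  77.4 153.5] F(X,Y,z) [-1.9, 5.9, 2.1] theta_if_contact 0.004 z ideal 152.3 zerr 1.3
   -0.056 [ 1.7 -4.5  0. ]
```

Call:
play_rows --plan '[[[0.0004,-0.0015,0],0,0],[[0.0004,-0.0015,0],0,0]]'

```text
time: 31.32
position: [550.6, 173.8, 153.3]
ee_rot: [[0.005, 0.126, 0.992], [0.013, 0.992, -0.126], [-1.0, 0.014, 0.004]]
contact_force: [-1.2, 7.5, 2.1]
gripper_width: 0.004
```

Call:
play_rows --plan '[[[0.0004,-0.0015,0],0,0],[[0.0004,-0.0015,0],0,0]]'

```text
time: 31.58
position: [550.5, 172.6, 153.0]
ee_rot: [[0.007, 0.126, 0.992], [0.016, 0.992, -0.126], [-1.0, 0.017, 0.005]]
contact_force: [-1.1, 7.0, 0.9]
gripper_width: -0.003
```

```bash
python3 arc.py 1|head -2
```

```text
t 31.57 rack pos [  1.2  74.9 153. ] F(X,Y,z) [-1.9, 6.8, 0.9] theta_if_contact -0.029 z ideal 151.3 zerr 1.7
   -0.089 [ 1.8 -4.4 -0. ]
```

Call:
play_rows --plan '[[[0.0006,-0.0015,0],0,0],[[0.0006,-0.0015,0],0,0]]'

```text
time: 31.82
position: [550.5, 171.9, 152.8]
ee_rot: [[0.009, 0.126, 0.992], [0.021, 0.992, -0.126], [-1.0, 0.021, 0.006]]
contact_force: [-0.8, 11.3, 4.8]
gripper_width: 0.0
```

Call:
play_rows --plan '[[[0.0006,-0.0015,0],0,0],[[0.0005,-0.0015,0],0,0]]'

```text
time: 32.08
position: [550.5, 171.9, 152.9]
ee_rot: [[0.011, 0.126, 0.992], [0.026, 0.992, -0.126], [-1.0, 0.027, 0.007]]
contact_force: [-1.4, 10.5, 3.9]
gripper_width: -0.005
```

```bash
python3 arc.py 1|head -2
```

```text
t 32.08 rack pos [  1.3  74.2 152.9] F(X,Y,z) [-2.7, 10.2, 3.9] theta_if_contact -0.038 z ideal 151.0 zerr 1.9
   -0.098 [ 1.8 -4.4 -0. ]
```

Call:
play_rows --plan '[[[0.0005,-0.0025,0],0,0],[[0.0005,-0.0025,0],0,0]]'

```text
time: 32.33
position: [550.4, 171.6, 153.1]
ee_rot: [[0.014, 0.127, 0.992], [0.034, 0.991, -0.127], [-0.999, 0.036, 0.01]]
contact_force: [0.1, 19.0, 2.5]
gripper_width: -0.002
```

```bash
python3 arc.py 1|head -2
```

```text
t 32.33 rack pos [  1.3  73.9 153.1] F(X,Y,z) [-2.3, 18.9, 2.5] theta_if_contact -0.043 z ideal 150.9 zerr 2.1
   -0.103 [ 1.8 -4.4 -0. ]
```

The stop is firm: 19 N and no further travel. I'll go back over the second lever once as well, to confirm it is still on its stop.

Call:
play_rows --plan '[[[0,0.006,0],0,0],[[-0.005,0.01,0],0,0],[[-0.025,0,0],0,0],[[-0.03,-0.01,0],0,0],[[-0.01,-0.035,0],0,0],[[0,-0.04,0],0,0],[[0,-0.04,0],0,0],[[0,-0.04,0],0,0],[[0,-0.02,0],0,0],[[0,0,0],0,0]]'

```text
time: 33.58
position: [528.6, -1.1, 222.0]
ee_rot: [[0.016, 0.124, 0.992], [0.031, 0.992, -0.125], [-0.999, 0.033, 0.012]]
contact_force: [-0.5, 1.3, 0.1]
gripper_width: -0.002
```

```bash
python3 - <<'E'
from lev import *
s=ctrl.observe();print(rk(s['position']).round(1),s['ee_rot'][2].round(3),s['time'])
for n in ('scene','side'):
    c=save(n,n+'11.png');print(n);lever(c);modtop(c)
rel(wd(2,-95,158),-7.15)
E
```

```text
[[   1.2 -100.1  222. ]] [-0.999  0.033  0.012] 33.575
scene
lever 1 n 121 theta med(r 35-68) 0.09427252084823501 knob(r>72) 0.05868387856027457 rmax 89.3 knob rk [  2.6  59.8 154.9]
lever -1 n 112 theta med(r 35-68) -0.0013259361619744614 knob(r>72) 0.009165259089513045 rmax 90.1 knob rk [  4.7 -55.5 155.4]
 top z -62 -35 [119.1 121.9 122.5] X [-7.5 10. ]
 top z -35 0 [119.2 121.7 122.6] X [-8.1 10.7]
 top z 0 35 [119.1 121.6 122. ] X [-8.3  9.5]
 top z 35 62 [118.8 121.9 123.4] X [-8.8  8.8]
 Y ext -55.334312723916966 54.45504359843872
side
lever 1 n 10 theta med(r 35-68) -1.2497185341879473 knob(r>72) 0.006305433529026849 rmax 87.8 knob rk [ -7.9  55.8 154.6]
lever -1 n 85 theta med(r 35-68) 0.07670334311610455 knob(r>72) 0.07004492161752562 rmax 88.7 knob rk [ -2.2 -61.4 153.2]
 top z -62 -35 [120.5 124.8 125.4] X [-8.6 -5.7]
 top z -35 0 [120.4 123.2 124.5] X [-6.6  6.6]
 top z 0 35 [120.  121.2 121.4] X [-9.1  1.9]
 top z 35 62 [119.4 120.5 121.3] X [-9.6 -4.4]
 Y ext -50.429881280813234 53.89832573363398
t 33.67 pos [5.288e+02 2.000e-01 2.220e+02] head -7.07 F [-0.3  0.7 -0.3] | shift [64.1  1.8  0.1] turn 0.07929568494813566 q6 0.1 w 0.001
```

Call:
play_rows --plan '[[[0.02,-0.001,0],0,0],[[0.025,-0.001,0],0,0],[[0.015,0,0],0,0],[[0.004,0.002,0],0,0],[[0.001,0.004,0],0,0],[[0.001,0.004,0],0,0]]'

```text
time: 34.42
position: [532.7, 14.8, 156.4]
ee_rot: [[0.019, 0.118, 0.993], [0.031, 0.992, -0.119], [-0.999, 0.033, 0.015]]
contact_force: [-0.1, -0.9, -0.3]
gripper_width: -0.003
```

```bash
python3 arc.py -1|head -2
```

```text
t 34.42 rack pos [  3.2 -83.9 156.4] F(X,Y,z) [0.0, -0.9, -0.3] theta_if_contact 0.09 z ideal 154.3 zerr 2.1
   0.03 [1.5 4.6 0. ]
```

Call:
play_rows --plan '[[[0.002,0.003,0],0,0],[[0.001,0.003,0],0,0]]'

```text
time: 34.67
position: [533.9, 21.5, 154.2]
ee_rot: [[0.02, 0.118, 0.993], [0.031, 0.992, -0.119], [-0.999, 0.033, 0.017]]
contact_force: [0.2, 0.5, -0.6]
gripper_width: 0.004
```

Call:
play_rows --plan '[[[0.0005,0.0015,0],0,0],[[0.0004,0.0015,0],0,0]]'

```text
time: 34.92
position: [534.3, 23.8, 153.7]
ee_rot: [[0.021, 0.118, 0.993], [0.029, 0.993, -0.118], [-0.999, 0.031, 0.017]]
contact_force: [-1.1, -6.3, 1.9]
gripper_width: 0.006
```

```bash
python3 arc.py -1|head -2
```

```text
t 34.92 rack pos [  3.7 -74.7 153.7] F(X,Y,z) [-0.3, -6.4, 1.9] theta_if_contact -0.031 z ideal 151.3 zerr 2.5
   -0.091 [ 2.1  4.3 -0. ]
```

Call:
play_rows --plan '[[[0.0005,0.002,0],0,0],[[0.0005,0.002,0],0,0]]'

```text
time: 35.17
position: [534.6, 24.6, 153.5]
ee_rot: [[0.02, 0.117, 0.993], [0.023, 0.993, -0.117], [-1.0, 0.025, 0.017]]
contact_force: [-5.7, -18.5, 8.1]
gripper_width: 0.002
```

Call:
play_rows --plan '[[[0.0005,0.0022,0],0,0],[[0.0005,0.0022,0],0,0]]'

```text
time: 35.42
position: [534.6, 24.6, 153.6]
ee_rot: [[0.018, 0.116, 0.993], [0.016, 0.993, -0.116], [-1.0, 0.018, 0.016]]
contact_force: [-5.8, -17.4, 7.8]
gripper_width: -0.0
```

```bash
python3 arc.py -1|head -2
```

```text
t 35.42 rack pos [  3.9 -73.9 153.6] F(X,Y,z) [-3.6, -17.9, 7.8] theta_if_contact -0.042 z ideal 150.9 zerr 2.7
   -0.102 [2.  4.3 0. ]
```

The second lever only moved about 0.8 mm and is on its stop. I'll touch the first one once more to be sure.

Call:
play_rows --plan '[[[0,-0.006,0],0,0],[[-0.005,-0.01,0],0,0],[[-0.025,0,0],0,0],[[-0.03,0.01,-0.001],0,0],[[-0.01,0.035,-0.002],0,0],[[0,0.04,0],0,0],[[0,0.04,0],0,0],[[0,0.04,0],0,0],[[0,0.02,0],0,0],[[0,0,0],0,0]]'

```text
time: 36.67
position: [551.2, 193.2, 231.8]
ee_rot: [[0.021, 0.119, 0.993], [0.018, 0.993, -0.12], [-1.0, 0.021, 0.019]]
contact_force: [1.0, -0.8, -0.1]
gripper_width: -0.003
```

```bash
python3 - <<'E'
from lev import *
s=ctrl.observe();print(rk(s['position']).round(1),s['ee_rot'][2].round(3),s['time'])
rel(wd(1,97,158),-7.15)
E
```

```text
[[ -0.7  95.4 231.8]] [-1.     0.021  0.019] 36.675
t 36.67 pos [551.2 193.2 231.8] head -6.87 F [ 1.  -0.8 -0.1] | shift [73.8  0.1  0.3] turn 0.28363563509444134 q6 20.9 w -0.003
```

Call:
play_rows --plan '[[[0.02,0,0],0.3,0],[[0.03,0,0],0,0],[[0.015,0,0],0,0],[[0.004,-0.002,0],0,0],[[0.001,-0.004,0],0,0],[[0.001,-0.004,0],0,0],[[0.001,-0.003,0],0,0]]'

```text
time: 37.55
position: [552.6, 176.2, 160.6]
ee_rot: [[0.025, 0.127, 0.992], [0.019, 0.992, -0.128], [-1.0, 0.022, 0.022]]
contact_force: [0.4, 0.0, 0.1]
gripper_width: -0.0
```

```bash
python3 arc.py 1|head -2
```

```text
t 37.55 rack pos [  2.9  78.7 160.6] F(X,Y,z) [0.4, 0.1, 0.1] theta_if_contact 0.022 z ideal 152.7 zerr 7.8
   -0.038 [ 1.6 -4.5 -0. ]
```

Call:
play_rows --plan '[[[0.004,0.001,0],0,0],[[0.003,0,0],0,0],[[0,-0.0015,0],0,0],[[0.0003,-0.002,0],0,0]]'

```text
time: 38.05
position: [552.6, 173.9, 153.1]
ee_rot: [[0.025, 0.127, 0.992], [0.019, 0.992, -0.128], [-1.0, 0.022, 0.023]]
contact_force: [0.5, 0.6, -0.2]
gripper_width: 0.001
```

```bash
python3 arc.py 1|head -2
```

```text
t 38.05 rack pos [  3.2  76.4 153.1] F(X,Y,z) [0.4, 0.6, -0.2] theta_if_contact -0.009 z ideal 151.9 zerr 1.2
   -0.069 [ 1.7 -4.5 -0. ]
```

Call:
play_rows --plan '[[[0.0003,-0.0018,0],0,0],[[0.0003,-0.0018,0],0,0]]'

```text
time: 38.3
position: [552.4, 171.6, 152.7]
ee_rot: [[0.027, 0.128, 0.991], [0.022, 0.991, -0.128], [-0.999, 0.025, 0.024]]
contact_force: [1.0, 13.2, 0.5]
gripper_width: -0.0
```

```bash
python3 arc.py 1|head -2
```

```text
t 38.3 rack pos [  3.2  74.1 152.7] F(X,Y,z) [-0.7, 13.2, 0.5] theta_if_contact -0.04 z ideal 151.0 zerr 1.7
   -0.1 [ 1.8 -4.4 -0. ]
```

Call:
play_rows --plan '[[[0.0003,-0.002,0],0,0],[[0.0003,-0.002,0],0,0]]'

```text
time: 38.55
position: [552.4, 171.5, 152.8]
ee_rot: [[0.029, 0.128, 0.991], [0.029, 0.991, -0.129], [-0.999, 0.033, 0.025]]
contact_force: [-0.1, 16.3, -0.3]
gripper_width: 0.002
```

Call:
play_rows --plan '[[[0,0.006,0],0,0],[[-0.005,0.012,0],0,0],[[-0.025,0.002,0],0,0],[[-0.035,0,0],0,0],[[-0.035,0.01,-0.01],0,0],[[-0.01,0.02,-0.035],0,0],[[0,0.02,-0.04],0,0],[[0,0.02,-0.04],0,0],[[0,0,0],0,0]]'

```text
time: 39.67
position: [434.2, 279.2, 269.1]
ee_rot: [[0.032, 0.129, 0.991], [0.029, 0.991, -0.13], [-0.999, 0.033, 0.028]]
contact_force: [0.2, -0.8, 0.4]
gripper_width: -0.003
```

```bash
python3 - <<'E'
from lev import *
s=ctrl.observe();print(rk(s['position']).round(1),s['time'],s['contact_force'].round(1))
for n in ('scene','side'):
    c=save(n,n+'12.png');print(n);lever(c);modtop(c)
cv2.imwrite('pics/s12z.png',cv2.resize(cv2.imread('pics/scene12.png')[180:345,280:480],None,fx=4,fy=3.6))
E
```

```text
[[-127.4  166.2  269.1]] 39.675 [ 0.2 -0.8  0.4]
scene
lever 1 n 163 theta med(r 35-68) 0.06982403704456319 knob(r>72) 0.05203600466411901 rmax 89.2 knob rk [  3.   59.5 154.8]
lever -1 n 99 theta med(r 35-68) -0.014662019311889596 knob(r>72) -0.0021404950993547667 rmax 90.6 knob rk [  4.7 -54.4 154.4]
 top z -62 -35 [118.9 121.4 122.1] X [-7.4  9.4]
 top z -35 0 [118.7 121.7 123.1] X [-7.7 10.3]
 top z 0 35 [119.2 122.  122.6] X [-8.   9.6]
 top z 35 62 [118.5 122.1 123.2] X [-8.9  8.9]
 Y ext -55.65145993294547 54.51263919026715
side
lever 1 n 52 theta med(r 35-68) -0.04335633684923851 knob(r>72) -0.012241799339190396 rmax 93.4 knob rk [ -2.4  53.9 153.3]
lever -1 n 94 theta med(r 35-68) 0.07703394923874773 knob(r>72) 0.053161787759361756 rmax 87.0 knob rk [ -2.1 -59.4 153.1]
 top z -35 0 [120.8 123.  123.5] X [-8.2  5.9]
 top z 0 35 [119.2 122.8 123.5] X [-9.   6.4]
 top z 35 62 [119.2 121.7 122.6] X [-9.4  4.2]
 Y ext -51.83017867808326 58.2915321992306
```

View pics/s12z.png

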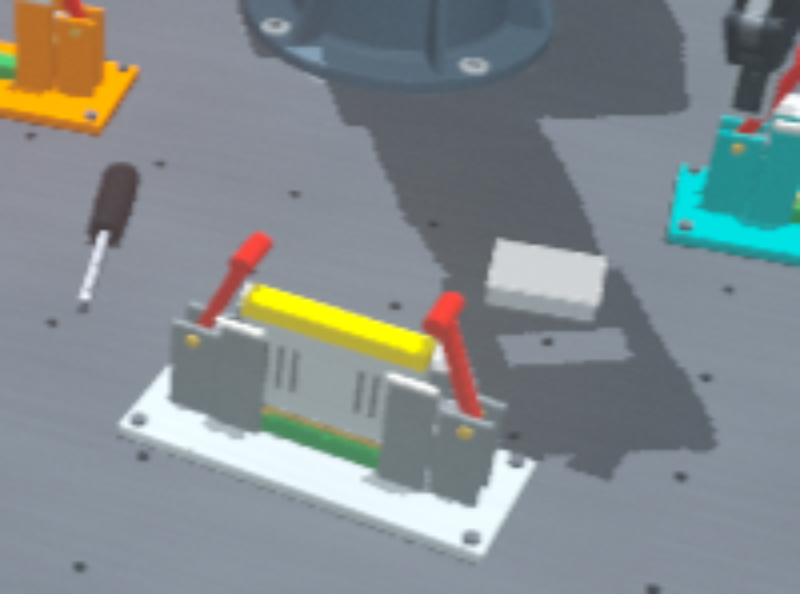

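View pics/scene12.png

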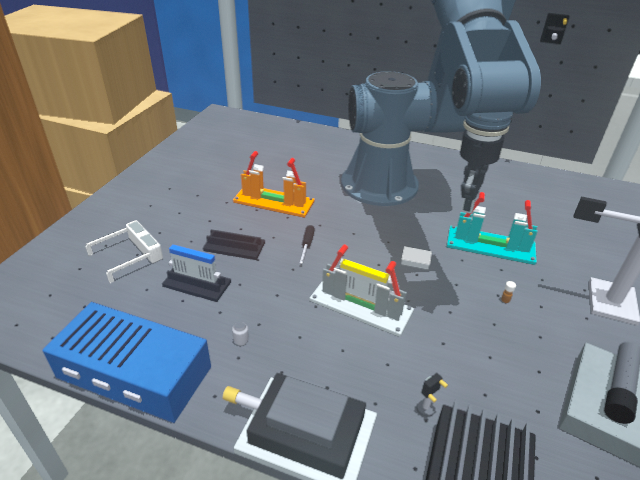

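The module is level with its top at about 119 mm (home), both levers lean inward, the other objects stand where they were, and the arm is clear. Handing in.

```bash
python3 -c "
from bench import ctrl
print(ctrl.finish_job())"
```

```text
the job is handed in; nothing more can be done
None
```

The yellow module is fully home in the white rack, with both red levers pressed to their stops. I handed the job in at about 40 s of the 70 s allowed. No verdict is reported, so the checks below are my own.

- **Placing:** I took the module off its stand, lowered it into the guides and let go once it rested on the contacts. Its top was then level at about 127 mm, as it should be for resting but not yet seated.
- **Levers:** I swung the +y lever in to its stop, then the -y lever. I then pressed the +y lever home again, since it had lifted about 0.05 rad. A final touch on each found the -y lever giving only about 0.8 mm and the +y lever already at its stop.
- **Forces:** Each stop was felt at 74 mm from the bay centre, symmetric on both sides, with 13 to 19 N on the tool. I pushed only on the lever knobs while drawing the module in.
- **On the way:** Early in each stroke the finger rode up and bound on the knob. The force reached about 21 N in all on the first lever and 10 N on the second. I backed off, lowered the finger and carried on along the arc.
- **Last check:** The module's top reads level at about 119 mm, which is fully home. The spare and the bystanders looked unmoved in the scene view.
- **Camera disagreement:** The two cameras differ by about 0.06 rad on each lever's angle, in opposite directions. That is within their calibration error, so I went by the felt stops. Together they average about 0.02 rad for each lever.

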